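# Make up a rail kit: tip one row of balls off the counting tray, clear the bracket die

## Robot

A 6-joint arm with a two-finger parallel gripper is mounted at the origin on the work surface. World frame = base frame: x ahead of the robot, y to its left, z up, the work surface at z = 0. Lengths are in mm, angles in rad, forces in N, time in s.
With the tool pointing down it reaches from about 150 to 775 mm from the base axis. Payload 6.1 kg.
Tool frame: the origin (TCP) lies on the centre line of the jaws, within the pads' length; the fingertips stand 25 mm ahead of it and the grasp point (between the pads) lies 6 mm ahead of it; z points along the fingers, y is the direction in which the jaws open and shut (so a half turn about z gives the same grasp; the last joint's range is limited). The gripper opens to 85 mm and grips with 20 to 120 N. Pads are 22 mm wide; open, the fingers measure 114 mm over their backs; the gripper's body (76 mm by 85 mm) begins 54 mm behind the grasp point. The pads swing forward as they close: fully open they stand 13 mm farther back than shut.
Start: joints at [-1.215, 0.126, -0.04, 1.405, 0, 1.571], TCP at [182.871, -492.104, 256.295] pointing down, gripper open.
Joint ranges: [-2.72, 2.72], [-0.95, 1.95], [-1.27, 1.35], [-1.78, 2.02], [-1.46, 1.47], [-3.14, 3.14]. Speed limits (rad/s): [2.39, 2.39, 3.01, 3.14, 3.14, 3.14].

## Interface

Orientations are given as a rotation vector (axis times angle).
In Python, from cell import * gives the robot as it stands.
- The arm moves only by the tool jog_arm, never from a script. Its argument "commands" is a list of rows, each an object of numbers: "tx", "ty", "tz": the shift along the tool's x, y, z in mm; "wx", "wy", "wz": the turn, a rotation vector about the tool's x, y, z in rad; "claw": the opening, from 0 (shut) to 1 (fully open). A call has 1 to 20 rows; each row is the pose to reach, as a shift and turn from the pose commanded when the call began, along the tool's axes at that moment; what a row does not reach only later rows make up. A row lasts 1/12 s, in which the tool goes at most 41.7 mm and 7.16 degrees, less where a joint would pass 70% of its speed; a pose out of reach is approached as far as the arm can. A call with a gripper value outside its range is refused whole. The fingers move at their own pace and stop on an object; "grip_force" is the grip in N (left out, the last holds). Time passes only in rows, so rows that repeat a pose let the fingers close. It gives the time, the measured TCP pose, the force and the opening at its end, in the units of the state.
- read_state(): the state, without advancing time (a new reading comes with each control period).
- grab_frame(name): name is "side" or "top"; returns (picture, depth): 420x560x3 uint8, red, green, blue; 420x560 float32, mm along the optical axis (not along the pixel's ray), 0 where there is no reading.
- camera_model(name): a dict with "intrinsics" (3x3 intrinsics, pixels), "k1" (the pictures are not rectified: a ray, as slopes to the right and down, at radius r is drawn at 1 + k1 r^2 times it, then the intrinsics apply), "pose" (4x4, takes a point from camera to world coordinates). Camera axes: x right, y down, z forward; pixel columns grow to the right and rows downward; lengths in mm; the calibration is good to about 2 mm. A picture is of the moment at which its call begins. camera_model takes no time and is no camera call.
- sign_off(): hands the job in, once; it reports no verdict.
Trained networks look in the newest picture that a camera, given by its name, has taken for a name from the list of things; names that differ only in an ending like _2 or _b are one class to them, and where a whole thing is asked for, a point or a joint stands for the part that bears it (a point fixed in the world has none). Each returns a list of dicts, best first, with "conf" (0 to 1); they miss things now and then, are a little off and sometimes report something else, mostly with a low value. They report only what shows in the picture. A call takes as long as a camera call. They do not tell look-alikes from the thing itself.
- spot_in(camera, thing): "box" ([left, top, right, bottom] in pixels, round what is visible of it).
- masks_of(camera, thing): "mask" (420x560 bool, what is visible of it) and "box" ([left, top, right, bottom] in pixels, round what is visible of it).
The state is a dict: "clock": time; "joints": joint angles; "dq": joint speeds; "effort": joint torques, N m; "tcp_pos": TCP position; "ee_rot": TCP orientation; "force": force on the tool from outside, world axes, zero at the start; "ft_torque": the same for the moment, N m; "finger_gap": opening from 0.0 (shut) to 1.0 (fully open).
Only numpy, scipy, OpenCV 4.12 (cv2) and the standard library are available. Lean on these libraries where they do the work, as an engineer would, in place of code of your own. Each camera call takes 0.05 s, during which the arm holds its last target. There are 200 camera calls.

## Task

Make up one coat-rail kit. Slide the blue cup under the spout of the counting tray, square to it, lift the tray's red handle just far enough that only the front row of brass balls rolls over the low red lip into the cup, and let the tray back down level with the other rows still in place; then stand the cup, upright and with its balls, in the yellow kit tray. Also lift every U bracket out of the forming die and put it in the kit tray beside the cup (not in it; before or after the balls), and leave the tape roll, wood block and hammer where they are.

Things in the scene. Friction and masses are not known exactly. Their poses are not given: they have to be found in the camera images.
- spout (a point): Front edge of the counting tray, on its hinge line, 58 mm above the bench; fixed to the green stand, does not tip. x points level back to the red handle, y along the hinge, z up. Hinge cheeks stand 44 to 54 mm to either side, from 6 mm in front to 40 mm behind, 66 mm high. The bench beneath is bare to 20 mm behind it.
- tray (a joint): Tilt of the tray about its spout, rad: 0 level, grows as the handle is lifted, stop at 1.2. A damper (0.8 N m s/rad) lets it sink back if released. The front row rolls over its 1.5 mm lip at about 0.62 to 0.70, the rows behind climb their 3.5 mm ridges at about 0.95: tip slowly (0.2 rad/s) to 0.80.
- tray_deck (a point): Top of the tray's floor at the spout; tips with the tray (x along the floor to the handle, z up). Aluminium tray 82 mm long, 66 mm wide, side walls 16 mm high, 54 mm apart: a bare apron 20 mm long, a red lip 1.5 mm high, then three rows of balls centred 30, 47 and 66 mm from the spout, parted by dark ridges 3.5 mm high.
- tray_handle (a point): Middle of the red handle bar behind the tray: round, 12 mm, 66 mm free length along the tray's y; 135 mm behind the hinge line and 8 mm above it when level (66 mm above the bench); swings on an arc about the spout. 45 mm free between bar and tray. Pinched from above across the bar, it turns between the pads. About 4 N lifts it.
- f1_center (a point): Centre of a brass ball, 16 mm diameter, 17 g, in the FRONT row of the tray (next to the spout). Two or three of the front balls are present.
- f2_center (a point): Centre of a brass ball, 16 mm diameter, 17 g, in the FRONT row of the tray (next to the spout). Two or three of the front balls are present.
- f3_center (a point): Centre of a brass ball, 16 mm diameter, 17 g, in the FRONT row of the tray (next to the spout). Two or three of the front balls are present.
- m1_center (a point): Centre of a brass ball, 16 mm diameter, in the second row of the tray; to stay there.
- m2_center (a point): Centre of a brass ball, 16 mm diameter, in the second row of the tray; to stay there.
- m3_center (a point): Centre of a brass ball, 16 mm diameter, in the second row of the tray; to stay there.
- r1_center (a point): Centre of a brass ball, 16 mm diameter, in the third row of the tray; to stay there.
- r2_center (a point): Centre of a brass ball, 16 mm diameter, in the third row of the tray; to stay there.
- r3_center (a point): Centre of a brass ball, 16 mm diameter, in the third row of the tray; to stay there.
- cup_center (a point): Centre, half-way up, of the open blue tin cup: 80 mm long (x), 66 wide (y), 48 high, walls 2.5, 0.14 kg, loose, upright; held across its width. Right under the spout: on the bench, square to it, its centre 28 mm in front of it (within 12) and within 5 mm sideways; its rim passes 10 mm below the tray, so slide it in level from the front.
- b1_center (a point): Centre, half-way up, of a bare-steel U bracket standing open side up: 22 mm wide (its x), 44 mm across its two legs (its y), 34 mm high, 4 mm thick, 70 g. It sits in a cavity of the die with its legs 16 mm proud of the die's top; may be held across the two legs. Two to four are present.
- b2_center (a point): Centre, half-way up, of a bare-steel U bracket standing open side up: 22 mm wide (its x), 44 mm across its two legs (its y), 34 mm high, 4 mm thick, 70 g. It sits in a cavity of the die with its legs 16 mm proud of the die's top; may be held across the two legs. Two to four are present.
- b3_center (a point): Centre, half-way up, of a bare-steel U bracket standing open side up: 22 mm wide (its x), 44 mm across its two legs (its y), 34 mm high, 4 mm thick, 70 g. It sits in a cavity of the die with its legs 16 mm proud of the die's top; may be held across the two legs. Two to four are present.
- b4_center (a point): Centre, half-way up, of a bare-steel U bracket standing open side up: 22 mm wide (its x), 44 mm across its two legs (its y), 34 mm high, 4 mm thick, 70 g. It sits in a cavity of the die with its legs 16 mm proud of the die's top; may be held across the two legs. Two to four are present.
- die: The fixed dark steel forming die, 180 mm long (x) by 90 mm wide (y) by 32 mm high, origin under its centre, with four open cavities 18 mm deep in a line along x, 42 mm apart, with 1.5 mm play round a bracket.
- kit_floor (a point): Centre of the inner floor (5 mm above the bench) of the fixed yellow kit tray, 240 mm (x) by 150 mm (y) outside, walls 4 mm thick and 16 mm high above the bench. Holds the cup and all brackets side by side.
- tape: Grey roll of tape lying flat, 68 mm across, 22 mm high; origin under its centre. Leave alone.
- woodblock: Small wood block 40 by 35 by 30 mm; origin under its centre. Leave alone.
- hammer: Hammer 240 mm long lying near the robot, about 30 mm high; origin under the middle, along its x. Leave alone.
There are look-alikes about, which are no part of the job. There is more than one size of the part that bears cup_center; the job needs the smaller.

How it is judged (in metres and radians):
On the way, in this order (a step that is already met when the one before it is completed fails the run):
1. the cup stands under the spout of the level tray (x of cup_center in the frame of spout between -0.042 and -0.014 m and y of cup_center in the frame of spout between -0.011 and 0.011 m and height (world z) of cup_center below 0.032 m and angle between cup_center's own z axis and vertical below 0.1 rad and value of joint tray below 0.1 rad), for 0.2 s.
2. the tray is tipped with the cup under its spout (x of cup_center in the frame of spout between -0.042 and -0.014 m and y of cup_center in the frame of spout between -0.011 and 0.011 m and height (world z) of cup_center below 0.032 m and angle between cup_center's own z axis and vertical below 0.1 rad and value of joint tray above 0.5 rad), for 0.1 s.
3. the front row is in the cup and the tray is down again (x of f1_center in the frame of cup_center between -0.04 and 0.04 m and y of f1_center in the frame of cup_center between -0.033 and 0.033 m and z of f1_center in the frame of cup_center between -0.024 and 0.024 m and x of f2_center in the frame of cup_center between -0.04 and 0.04 m and y of f2_center in the frame of cup_center between -0.033 and 0.033 m and z of f2_center in the frame of cup_center between -0.024 and 0.024 m and x of f3_center in the frame of cup_center between -0.04 and 0.04 m and y of f3_center in the frame of cup_center between -0.033 and 0.033 m and z of f3_center in the frame of cup_center between -0.024 and 0.024 m and value of joint tray below 0.06 rad), for 0.2 s.
At the end, for the whole second after the job is handed in: Front-row balls in the cup; other balls behind the first ridge on the tray; tray down (under 0.06 rad); cup upright (0.1 rad) on the kit tray's floor; every bracket in the kit tray, within its walls, not in the cup (centres over 33 mm apart) (all of step 3 and x of m1_center in the frame of tray_deck between 0.037 and 0.08 m and y of m1_center in the frame of tray_deck between -0.03 and 0.03 m and z of m1_center in the frame of tray_deck between 0 and 0.02 m and x of m2_center in the frame of tray_deck between 0.037 and 0.08 m and y of m2_center in the frame of tray_deck between -0.03 and 0.03 m and z of m2_center in the frame of tray_deck between 0 and 0.02 m and x of m3_center in the frame of tray_deck between 0.037 and 0.08 m and y of m3_center in the frame of tray_deck between -0.03 and 0.03 m and z of m3_center in the frame of tray_deck between 0 and 0.02 m and x of r1_center in the frame of tray_deck between 0.037 and 0.08 m and y of r1_center in the frame of tray_deck between -0.03 and 0.03 m and z of r1_center in the frame of tray_deck between 0 and 0.02 m and x of r2_center in the frame of tray_deck between 0.037 and 0.08 m and y of r2_center in the frame of tray_deck between -0.03 and 0.03 m and z of r2_center in the frame of tray_deck between 0 and 0.02 m and x of r3_center in the frame of tray_deck between 0.037 and 0.08 m and y of r3_center in the frame of tray_deck between -0.03 and 0.03 m and z of r3_center in the frame of tray_deck between 0 and 0.02 m and x of b1_center in the frame of kit_floor between -0.11 and 0.11 m and y of b1_center in the frame of kit_floor between -0.066 and 0.066 m and z of each of b1_center, b2_center, b3_center, b4_center in the frame of kit_floor below 0.05 m and horizontal distance between each of b1_center, b2_center, b3_center, b4_center and cup_center above 0.033 m and x of b2_center in the frame of kit_floor between -0.11 and 0.11 m and y of b2_center in the frame of kit_floor between -0.066 and 0.066 m and x of b3_center in the frame of kit_floor between -0.11 and 0.11 m and y of b3_center in the frame of kit_floor between -0.066 and 0.066 m and x of b4_center in the frame of kit_floor between -0.11 and 0.11 m and y of b4_center in the frame of kit_floor between -0.066 and 0.066 m and x of cup_center in the frame of kit_floor between -0.1 and 0.1 m and y of cup_center in the frame of kit_floor between -0.06 and 0.06 m and z of cup_center in the frame of kit_floor below 0.032 m and angle between cup_center's own z axis and vertical below 0.1 rad); the robot touches nothing.
It fails at once if the tape is pushed more than 4 cm away (distance of tape from where it was at the start of the episode above 0.04 m).
It fails at once if the woodblock is pushed more than 4 cm away (distance of woodblock from where it was at the start of the episode above 0.04 m).
It fails at once if the hammer is pushed more than 4 cm away (distance of hammer from where it was at the start of the episode above 0.04 m).
Of b1, b2, b3, b4 only 2 to 4 are there at a start; the rules pass over those that are not, and their reading is None.
Of f1, f2, f3 only 2 to 3 are there at a start; the rules pass over those that are not, and their reading is None.
At some moment in a run one of cup, b1, b2, b3, b4 may be knocked a few centimetres aside while the robot is not near it.
Once in a run the grip may slacken for a moment while it holds something.
It also fails if it takes over 210 s, if anything falls off the work surface, if the arm or the gripper's body presses on something with over 40 N, if the wrist force passes 120 N, or if a joint passes its speed limit or range.

## Working session

There is one attempt and no reset: what is moved stays moved. The work goes in short steps, Python scripts to look and compute and a tool call to move; the robot and the scene stay as the last step left them, time stands still between calls to the robot, and variables do not carry over. Pictures are saved under pics/ and viewed, about 12 in all and at most 16, crops included, and the job is handed in when it is done.

Besides the shell and the picture viewer there is one more tool, called after "Request:" as name([rows], argument=value, ...), one row to a line, values as JSON. jog_arm: Moves the arm, as the interface text tells. Its arguments: {"type":"object","properties":{"commands":{"type":"array"},"grip_force":{"type":"number"}},"required":["commands"]}

```bash
mkdir -p pics; ls
cat > h.py <<'E'
from cell import *
import numpy as np, cv2
def snap(cam,fn=None):
    im,d=grab_frame(cam)
    if fn: cv2.imwrite('pics/'+fn,im[:,:,::-1])
    return im,d
def rays(cam,uv):
    m=camera_model(cam);K=np.array(m['intrinsics'],float);k=m['k1']
    p=(np.atleast_2d(uv)-K[:2,2])/[K[0,0],K[1,1]]
    q=p.copy()
    for _ in range(20): q=p/(1+k*(q**2).sum(1,keepdims=True))
    return np.c_[q,np.ones(len(q))],np.array(m['pose'],float)
def to_world(cam,uv,depth):
    r,T=rays(cam,uv); P=r*np.reshape(depth,(-1,1)); return P@T[:3,:3].T+T[:3,3]
def at_z(cam,uv,z):
    r,T=rays(cam,uv); d=r@T[:3,:3].T; o=T[:3,3]
    return o+d*((z-o[2])/d[:,2:3])
def cloud(cam,d,mask=None):
    m=(d>0) if mask is None else (d>0)&mask
    v,u=np.nonzero(m); return to_world(cam,np.c_[u,v].astype(float),d[v,u])
E
python3 - <<'E'
from h import *
for c in('side','top'):
    im,d=snap(c,c+'0.png'); m=camera_model(c); print(c,m,(d>0).mean()); np.savez(c+'0.npz',im=im,d=d)
print(read_state())
E
```

```text
pics
side {'intrinsics': array([[506.97931882,   0.        , 277.6890774 ],
       [  0.        , 506.97931882, 206.8212601 ],
       [  0.        ,   0.        ,   1.        ]]), 'k1': -0.1536505295844218, 'pose': array([[-6.75949386e-01, -4.60298132e-01,  5.75515471e-01,
        -3.40122800e+02],
       [-7.36801520e-01,  4.06541901e-01, -5.40228843e-01,
         7.69488246e+02],
       [ 1.46951731e-02, -7.89208029e-01, -6.13950111e-01,
         9.47841886e+02],
       [ 0.00000000e+00,  0.00000000e+00,  0.00000000e+00,
         1.00000000e+00]])} 0.9945875850340136
top {'intrinsics': array([[453.41059846,   0.        , 271.92612761],
       [  0.        , 453.41059846, 212.35066495],
       [  0.        ,   0.        ,   1.        ]]), 'k1': -0.01621451187473787, 'pose': array([[-2.35642025e-02, -9.84367850e-01,  1.74541296e-01,
         3.06045012e+02],
       [-9.99665046e-01,  2.13320431e-02, -1.46540229e-02,
         1.62593188e+01],
       [ 1.07016266e-02, -1.74828143e-01, -9.84540804e-01,
         1.12161376e+03],
       [ 0.00000000e+00,  0.00000000e+00,  0.00000000e+00,
         1.00000000e+00]])} 0.9960501700680272
{'clock': 0.1, 'joints': array([-1.21500921e+00,  1.26355573e-01, -4.05068191e-02,  1.40542056e+00,
        2.04219383e-07,  1.57078049e+00]), 'dq': array([-0.00078194, -0.00221578,  0.00340328, -0.00113613, -0.00091554,
       -0.00138708]), 'effort': array([ 1.34452635e-03, -4.36903703e+01,  3.53604054e+01,  1.36186343e-02,
        4.98489374e-05,  8.03231785e-06]), 'tcp_pos': array([ 182.75476128, -491.80400269,  255.58758454]), 'ee_rot': array([-3.09056946e+00, -5.55691633e-01,  4.12701498e-04]), 'force': array([0.41297267, 0.8292919 , 0.42443148]), 'ft_torque': array([ 0.00475381,  0.00601366, -0.0023566 ]), 'finger_gap': 0.9991106816200801}
```

View pics/top0.png

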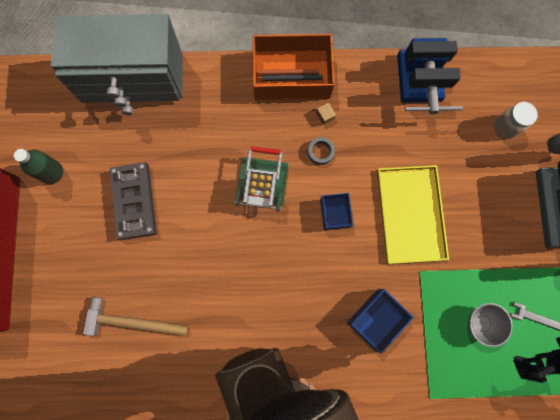

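View pics/side0.png

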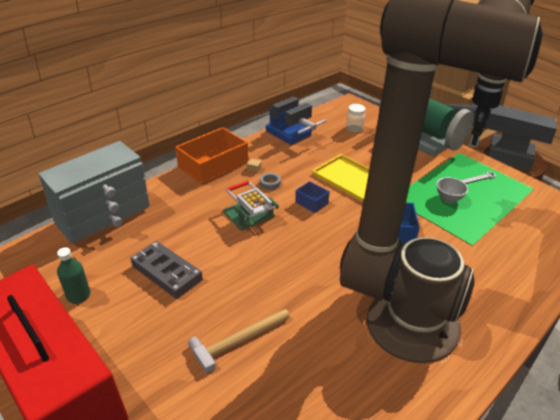

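Run:
```python
from h import *
for c in('top','side'):
  for t in('cup_center','b1_center','die','tray','tray_handle','kit_floor','f1_center','tape','woodblock','hammer'):
    try: print(c,t,[(np.round(r['box']).tolist(),round(r['conf'],2)) for r in spot_in(c,t)])
    except Exception as e: print(c,t,e)
```

```text
top cup_center [([320.0, 196.0, 354.0, 230.0], 0.87), ([348.0, 287.0, 410.0, 351.0], 0.63)]
top b1_center [([127.0, 220.0, 147.0, 234.0], 0.73)]
top die [([112.0, 159.0, 158.0, 241.0], 0.71)]
top tray [([241.0, 146.0, 284.0, 209.0], 0.58)]
top tray_handle [([243.0, 146.0, 284.0, 212.0], 0.8)]
top kit_floor [([381.0, 167.0, 449.0, 264.0], 0.61)]
top f1_center []
top tape [([311.0, 138.0, 336.0, 166.0], 0.91)]
top woodblock [([317.0, 105.0, 334.0, 124.0], 0.57)]
top hammer [([83.0, 297.0, 187.0, 336.0], 0.96)]
side cup_center [([400.0, 200.0, 418.0, 241.0], 0.94), ([296.0, 183.0, 331.0, 211.0], 0.57)]
side b1_center [([191.0, 310.0, 288.0, 370.0], 0.73), ([229.0, 182.0, 275.0, 220.0], 0.58), ([172.0, 267.0, 188.0, 286.0], 0.47)]
side die [([131.0, 238.0, 201.0, 296.0], 0.96)]
side tray [([228.0, 180.0, 275.0, 216.0], 0.71), ([256.0, 174.0, 283.0, 189.0], 0.51)]
side tray_handle [([229.0, 182.0, 273.0, 217.0], 0.59)]
side kit_floor [([312.0, 157.0, 368.0, 200.0], 0.63), ([228.0, 183.0, 273.0, 218.0], 0.23), ([171.0, 266.0, 190.0, 282.0], 0.23)]
side f1_center [([227.0, 183.0, 277.0, 217.0], 0.7)]
side tape [([259.0, 171.0, 282.0, 190.0], 0.84), ([225.0, 182.0, 280.0, 228.0], 0.71)]
side woodblock [([246.0, 159.0, 265.0, 170.0], 0.73)]
side hammer [([190.0, 313.0, 288.0, 374.0], 0.74), ([172.0, 268.0, 191.0, 285.0], 0.31)]
```

Top view: the small blue cup is at (337,211), with its larger look-alike at (380,320). The die is at (134,200) and seems to hold brackets at (130,173) and (132,226). The counting tray is at (262,180) with its red handle at (265,150), the kit tray at (413,215). The orange bin, green mat and bowl aren't part of the job. I choose the small cup and will check with a close crop.

Run:
```python
from h import *
im=cv2.imread('pics/top0.png'); s=cv2.imread('pics/side0.png')
f=lambda i,x,y,w,h:cv2.resize(i[y:y+h,x:x+w],(400,300),interpolation=cv2.INTER_CUBIC)
o=np.vstack([np.hstack([f(im,225,140,140,105),f(im,75,150,120,90)]),np.hstack([f(s,215,165,120,90),f(s,120,235,92,69)])])
cv2.imwrite('pics/crop1.png',o)
z=np.load('top0.npz');d=z['d'];img=z['im'].astype(int)
P=to_world('top',np.stack(np.meshgrid(np.arange(560.),np.arange(420.)),-1).reshape(-1,2),d.reshape(-1)).reshape(420,560,3)
R,G,B=img[...,0],img[...,1],img[...,2]
def rect(n,m,box,zr):
    k=np.zeros((420,560),bool);k[box[1]:box[3],box[0]:box[2]]=1
    k&=m&(P[...,2]>zr[0])&(P[...,2]<zr[1])
    q=P[k];c,(w,h),a=cv2.minAreaRect(q[:,:2].astype(np.float32));print(n,k.sum(),'c',np.round(c,1),'wh',round(w,1),round(h,1),'a',round(a,2),'z pct',np.round(np.percentile(q[:,2],[2,50,98]),1))
T=np.ones_like(R,bool)
rect('cuprim',T,(315,190,360,236),(38,60))
rect('cup all',B>R+20,(315,190,360,236),(-5,60))
rect('die top',T,(105,155,165,245),(26,38))
rect('brackets A',T,(115,162,148,185),(40,60))
rect('brackets B',T,(115,215,152,240),(40,60))
rect('handle',(R>120)&(G<60),(243,140,290,160),(50,85))
rect('kit rim',(R>150)&(G>130)&(B<90),(370,160,455,270),(-5,30))
rect('kit rim top',(R>100)&(G>90)&(B<90),(370,160,455,270),(11,30))
rect('lip',(R>120)&(G<70),(235,180,290,215),(50,85))
rect('green',(G>R+15),(230,160,295,220),(5,120))
rect('tape',T,(308,135,338,168),(12,30));rect('wood',T,(312,100,338,126),(20,40))
rect('bench',T,(200,250,260,300),(-20,20))
```

```text
cuprim 206 c [ 499.3 -156. ] wh 80.9 66.4 a 4.52 z pct [38.6 47.5 51.9]
cup all 772 c [ 498.6 -155.9] wh 79.5 66.5 a 4.9 z pct [-1.   3.7 50.7]
die top 1999 c [538.5 343.4] wh 182.4 92.1 a 7.88 z pct [27.4 32.3 36.7]
brackets A 43 c [600.6 351.6] wh 21.7 46.0 a 6.5 z pct [42.1 46.5 52.1]
brackets B 46 c [475.6 333.7] wh 22.3 44.4 a 9.3 z pct [40.7 47.  52. ]
handle 116 c [645.9  13.8] wh 68.6 11.7 a 81.37 z pct [67.  71.8 75.5]
kit rim 5467 c [ 495.7 -354.6] wh 247.1 160.8 a 2.26 z pct [-0.   4.7 17.9]
kit rim top 608 c [ 492.5 -349.9] wh 240.9 152.7 a 2.17 z pct [11.6 16.  20.8]
lip 3 c [533.2  25.6] wh 0.1 4.7 a 3.15 z pct [65.4 65.9 67.1]
green 604 c [574.2  24.9] wh 115.3 132.6 a 80.8 z pct [ 5.5  9.  67.9]
tape 314 c [ 659.3 -126.7] wh 63.7 68.1 a 86.89 z pct [13.4 22.1 27.3]
wood 232 c [ 757.5 -143. ] wh 42.4 35.8 a 27.47 z pct [21.5 30.  34.6]
bench 2985 c [353.1 108. ] wh 146.7 119.6 a 88.69 z pct [-3.8  0.5  4.8]
```

View pics/crop1.png

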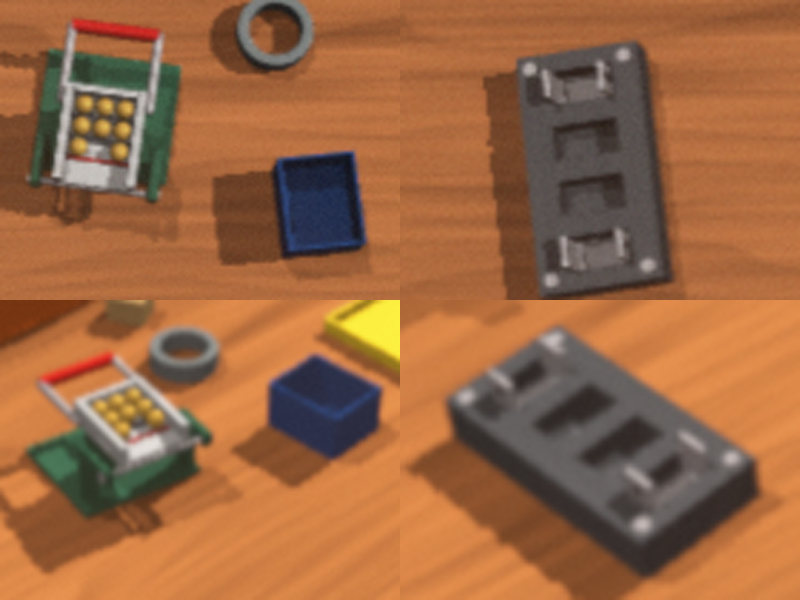

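The crop confirms the choices: a small blue cup (80x66 mm measured), two front balls and six behind, and brackets in the two end cavities of the die. Next I refine the tray and compare the side camera.

```bash
cat >> h.py <<'E'
from scipy.spatial.transform import Rotation as Ro
def plan(x,y,z,jaw,home=None):
    """tool-frame delta to reach TCP x,y,z pointing down with jaw direction angle (deg, mod 180)"""
    s=read_state(); R=Ro.from_rotvec(s['ee_rot']).as_matrix()
    best=None
    for k in(-180,0,180):
        a=np.radians(jaw+k); yv=np.array([np.cos(a),np.sin(a),0]); zv=np.array([0,0,-1.]); T=np.c_[np.cross(yv,zv),yv,zv]
        w=Ro.from_matrix(R.T@T).as_rotvec()
        if best is None or abs(w[2])<abs(best[2]): best=w
    t=R.T@(np.array([x,y,z])-s['tcp_pos'])
    print('plan t',np.round(t,1),'w',np.round(best,3),'| tcp',np.round(s['tcp_pos'],1),'gap',round(s['finger_gap'],3),'F',np.round(s['force'],1),'q6',round(s['joints'][5],2),'t',round(s['clock'],1))
def grid(cam,d):
    return to_world(cam,np.stack(np.meshgrid(np.arange(560.),np.arange(420.)),-1).reshape(-1,2),d.reshape(-1)).reshape(420,560,3)
def rect(P,n,m,box,zr):
    k=np.zeros((420,560),bool);k[box[1]:box[3],box[0]:box[2]]=1
    k&=m&(P[...,2]>zr[0])&(P[...,2]<zr[1])
    if k.sum()<5: print(n,'few',k.sum()); return
    q=P[k];c,(w,h),a=cv2.minAreaRect(q[:,:2].astype(np.float32))
    if w<h: w,h,a=h,w,a-90
    a=(a+90)%180-90
    print(n,k.sum(),'c',np.round(c,1),'long',round(w,1),round(h,1),'ang',round(a,1),'z',np.round(np.percentile(q[:,2],[2,50,98]),1))
E
python3 - <<'E'
from h import *
for cam,boxes in (('top',dict(cup=(315,190,360,236),tray=(235,158,290,215),h=(243,140,290,160),A=(115,162,148,185),B=(115,215,152,240),die=(105,155,165,245))),
                  ('side',dict(cup=(290,178,335,215),tray=(225,178,280,222),h=(220,175,256,200),A=(125,235,170,265),B=(160,258,200,292),die=(125,235,205,300)))):
    z=np.load(cam+'0.npz');d=z['d'];img=z['im'].astype(int);P=grid(cam,d);R,G,B=img[...,0],img[...,1],img[...,2];T=np.ones_like(R,bool)
    print(cam)
    rect(P,'cuprim',(B>R+8),boxes['cup'],(38,60))
    rect(P,'die',T,boxes['die'],(27,38));rect(P,'A',T,boxes['A'],(41,60));rect(P,'B',T,boxes['B'],(41,60))
    rect(P,'handle',(R>120)&(G<60),boxes['h'],(50,90))
    rect(P,'walls',(abs(R-B)<30)&(R>90)&(abs(R-G)<25),boxes['tray'],(66,84))
    rect(P,'floor',(abs(R-B)<30)&(R>90)&(abs(R-G)<25),boxes['tray'],(50,84))
    rect(P,'balls',(R>B+70)&(G>B+30),boxes['tray'],(60,84))
    rect(P,'cheek',(G>R+12),boxes['tray'],(52,75))
plan(502,-156,120,94.7)
E
```

```text
top
cuprim 189 c [ 498.7 -156. ] long 79.8 66.4 ang 4.4 z [38.7 47.4 51.9]
die 1975 c [538.4 343.4] long 182.3 92.1 ang 7.7 z [28.  32.4 36.7]
A 43 c [600.6 351.6] long 46.0 21.7 ang -83.5 z [42.1 46.5 52.1]
B 43 c [475.6 333.7] long 44.4 22.3 ang -80.7 z [43.1 47.1 52. ]
handle 116 c [645.9  13.8] long 68.6 11.7 ang 81.4 z [67.  71.8 75.5]
walls 445 c [572.   25.7] long 120.1 80.5 ang -8.9 z [66.2 78.1 83.4]
floor 698 c [565.9  33. ] long 121.7 107.1 ang -1.5 z [59.9 68.8 83.2]
balls 207 c [561.1  26. ] long 53.7 45.8 ang -8.4 z [63.6 77.9 82.3]
cheek 96 c [557.5  26.9] long 104.7 98.4 ang 80.5 z [62.  66.  69.8]
side
cuprim 148 c [ 495.  -155.8] long 82.9 71.1 ang 4.3 z [38.1 42.9 49.6]
die 1225 c [534.3 343.6] long 183.5 93.1 ang 7.9 z [27.2 30.1 34.6]
A 31 c [597.7 352.6] long 46.6 23.8 ang -80.6 z [41.1 44.9 49.6]
B 36 c [472.8 335.8] long 45.8 22.8 ang -82.7 z [41.2 45.1 48.8]
handle 47 c [638.7  14. ] long 63.1 12.6 ang 85.7 z [62.2 68.1 71.9]
walls 214 c [569.3  21.2] long 128.2 84.9 ang -6.4 z [66.3 75.6 82.2]
floor 388 c [565.2  21. ] long 129.0 92.2 ang -11.4 z [56.4 67.  81.8]
balls 176 c [578.3  13.4] long 149.9 78.7 ang -3.7 z [66.8 74.5 81. ]
cheek 69 c [522.1  36.2] long 107.9 45.7 ang 74.1 z [54.2 64.1 67.9]
plan t [ 416.2 -203.9  136.3] w [-0.     0.     0.274] | tcp [ 182.9 -492.1  256.3] gap 1.002 F [-0.3 -0.3 -0.2] q6 1.57 t 1.1
```

The cameras agree to about 3 mm. The top view's heights match the description (bench 0.5, die 32, rim 48, handle top 72), so I work in the top camera's coordinates. Spout ≈ (513, 34), yaw −8.7°, which puts the cup target at (485, 38). Now moving over the cup, gripping 8 mm towards its robot side.

Request:
jog_arm([
  {"tx":412,"ty":-204,"tz":140,"wz":0.27,"claw":1},
  {"tx":412,"ty":-204,"tz":140,"wz":0.27,"claw":1},
  {"tx":412,"ty":-204,"tz":140,"wz":0.27,"claw":1},
  {"tx":412,"ty":-204,"tz":140,"wz":0.27,"claw":1},
  {"tx":412,"ty":-204,"tz":140,"wz":0.27,"claw":1},
  {"tx":412,"ty":-204,"tz":140,"wz":0.27,"claw":1},
  {"tx":412,"ty":-204,"tz":140,"wz":0.27,"claw":1},
  {"tx":412,"ty":-204,"tz":140,"wz":0.27,"claw":1},
  {"tx":412,"ty":-204,"tz":140,"wz":0.27,"claw":1},
  {"tx":412,"ty":-204,"tz":140,"wz":0.27,"claw":1},
  {"tx":412,"ty":-204,"tz":140,"wz":0.27,"claw":1},
  {"tx":412,"ty":-204,"tz":140,"wz":0.27,"claw":1},
  {"tx":412,"ty":-204,"tz":140,"wz":0.27,"claw":1},
  {"tx":412,"ty":-204,"tz":140,"wz":0.27,"claw":1},
  {"tx":412,"ty":-204,"tz":140,"wz":0.27,"claw":1},
  {"tx":412,"ty":-204,"tz":140,"wz":0.27,"claw":1},
  {"tx":412,"ty":-204,"tz":140,"wz":0.27,"claw":1},
  {"tx":412,"ty":-204,"tz":140,"wz":0.27,"claw":1},
])

```text
validation failed for argument at $.co...
```

Run:
```python
from h import *
plan(490,-156.6,32,94.5)
for cam,b in(('top',(315,190,360,236)),('side',(285,175,340,218))):
    im,d=snap(cam,cam+'1.png');P=grid(cam,d);im=im.astype(int)
    rect(P,cam+' cuprim',im[...,2]>im[...,0]+8,b,(38,60))
```

```text
plan t [ 404.8 -207.5  224.3] w [-0.     0.     0.277] | tcp [ 182.9 -492.1  256.3] gap 1.002 F [-0.3 -0.3 -0.2] q6 1.57 t 1.1
top cuprim 189 c [ 498.7 -156.2] long 80.6 66.4 ang 4.4 z [38.4 47.6 52.3]
side cuprim 148 c [ 495.4 -157. ] long 82.9 73.8 ang 4.3 z [38.2 42.9 49.6]
```

Request:
jog_arm([
  {"tx":406,"ty":-207,"tz":140,"wx":0,"wy":0,"wz":0.277,"claw":1},
])

```text
clock: 1.28
tcp_pos: [206.7, -468.2, 246.0]
ee_rot: [3.116, 0.366, -0.001]
force: [1.6, 0.8, 0.1]
finger_gap: 1.002
```

Run:
```python
from h import *
plan(490,-156.6,110,94.5)
```

```text
plan t [ 348.  -238.   134.6] w [0.004 0.001 0.155] | tcp [ 206.7 -468.2  246. ] gap 1.002 F [1.6 0.8 0.1] q6 1.75 t 1.3
```

Request:
jog_arm([
  {"tx":348,"ty":-238,"tz":134,"wx":0.004,"wy":0,"wz":0.155,"claw":1},
  {"tx":348,"ty":-238,"tz":134,"wx":0.004,"wy":0,"wz":0.155,"claw":1},
  {"tx":348,"ty":-238,"tz":134,"wx":0.004,"wy":0,"wz":0.155,"claw":1},
  {"tx":348,"ty":-238,"tz":134,"wx":0.004,"wy":0,"wz":0.155,"claw":1},
  {"tx":348,"ty":-238,"tz":134,"wx":0.004,"wy":0,"wz":0.155,"claw":1},
  {"tx":348,"ty":-238,"tz":134,"wx":0.004,"wy":0,"wz":0.155,"claw":1},
  {"tx":348,"ty":-238,"tz":134,"wx":0.004,"wy":0,"wz":0.155,"claw":1},
  {"tx":348,"ty":-238,"tz":134,"wx":0.004,"wy":0,"wz":0.155,"claw":1},
  {"tx":348,"ty":-238,"tz":134,"wx":0.004,"wy":0,"wz":0.155,"claw":1},
  {"tx":348,"ty":-238,"tz":134,"wx":0.004,"wy":0,"wz":0.155,"claw":1},
  {"tx":348,"ty":-238,"tz":134,"wx":0.004,"wy":0,"wz":0.155,"claw":1},
  {"tx":348,"ty":-238,"tz":134,"wx":0.004,"wy":0,"wz":0.155,"claw":1},
  {"tx":348,"ty":-238,"tz":134,"wx":0.004,"wy":0,"wz":0.155,"claw":1},
  {"tx":348,"ty":-238,"tz":134,"wx":0.004,"wy":0,"wz":0.155,"claw":1},
  {"tx":348,"ty":-238,"tz":134,"wx":0.004,"wy":0,"wz":0.155,"claw":1},
  {"tx":348,"ty":-238,"tz":134,"wx":0.004,"wy":0,"wz":0.155,"claw":1},
])

```text
clock: 2.62
tcp_pos: [490.0, -152.2, 111.4]
ee_rot: [-3.135, -0.128, -0.0]
force: [0.5, 0.3, -0.4]
finger_gap: 1.0
```

Run:
```python
from h import *
plan(490,-156.6,32,94.5)
im,d=snap('side','side2.png');P=grid('side',d);im=im.astype(int)
rect(P,'cuprim',im[...,2]>im[...,0]+8,(285,175,340,218),(38,60))
```

```text
plan t [-0.4  4.7 79.4] w [-0.004 -0.     0.003] | tcp [ 490.  -152.2  111.4] gap 1.0 F [ 0.5  0.3 -0.4] q6 2.76 t 2.6
cuprim 149 c [ 495.3 -156.3] long 82.7 71.0 ang 3.3 z [38.4 43.1 50.2]
```

Request:
jog_arm([
  {"tx":0,"ty":5,"tz":40,"wx":-0.004,"wy":0,"wz":0,"claw":1},
  {"tx":0,"ty":5,"tz":60,"wx":-0.004,"wy":0,"wz":0,"claw":1},
  {"tx":0,"ty":5,"tz":79,"wx":-0.004,"wy":0,"wz":0,"claw":1},
  {"tx":0,"ty":5,"tz":79,"wx":-0.004,"wy":0,"wz":0,"claw":1},
  {"tx":0,"ty":5,"tz":79,"wx":-0.004,"wy":0,"wz":0,"claw":0.6},
  {"tx":0,"ty":5,"tz":79,"wx":-0.004,"wy":0,"wz":0,"claw":0.6},
  {"tx":0,"ty":5,"tz":79,"wx":-0.004,"wy":0,"wz":0,"claw":0.6},
  {"tx":0,"ty":5,"tz":79,"wx":-0.004,"wy":0,"wz":0,"claw":0.6},
  {"tx":0,"ty":5,"tz":79,"wx":-0.004,"wy":0,"wz":0,"claw":0.6},
  {"tx":0,"ty":5,"tz":79,"wx":-0.004,"wy":0,"wz":0,"claw":0.6},
], grip_force=40)

```text
clock: 3.5
tcp_pos: [491.5, -156.2, 33.1]
ee_rot: [3.138, 0.131, 0.003]
force: [-0.9, -0.7, 7.0]
finger_gap: 0.77
```

Run:
```python
from h import *
plan(404,50,40,81.3)
```

```text
plan t [ -70.1 -212.8   -7.2] w [ 0.001 -0.002  0.235] | tcp [ 491.5 -156.2   33.1] gap 0.77 F [-0.9 -0.7  7. ] q6 2.75 t 3.5
```

The last joint would pass its range at the spout, so I release and regrasp half a turn round.

Request:
jog_arm([
  {"tx":0,"ty":0,"tz":0,"wx":0,"wy":0,"wz":0,"claw":1},
  {"tx":0,"ty":0,"tz":0,"wx":0,"wy":0,"wz":0,"claw":1},
  {"tx":0,"ty":0,"tz":0,"wx":0,"wy":0,"wz":0,"claw":1},
  {"tx":0,"ty":0,"tz":-30,"wx":0,"wy":0,"wz":0,"claw":1},
  {"tx":0,"ty":0,"tz":-60,"wx":0,"wy":0,"wz":0,"claw":1},
  {"tx":0,"ty":0,"tz":-60,"wx":0,"wy":0,"wz":-0.12,"claw":1},
  {"tx":0,"ty":0,"tz":-60,"wx":0,"wy":0,"wz":-1.5,"claw":1},
  {"tx":0,"ty":0,"tz":-60,"wx":0,"wy":0,"wz":-1.5,"claw":1},
  {"tx":0,"ty":0,"tz":-60,"wx":0,"wy":0,"wz":-1.5,"claw":1},
  {"tx":0,"ty":0,"tz":-60,"wx":0,"wy":0,"wz":-1.5,"claw":1},
  {"tx":0,"ty":0,"tz":-60,"wx":0,"wy":0,"wz":-1.5,"claw":1},
  {"tx":0,"ty":0,"tz":-60,"wx":0,"wy":0,"wz":-1.5,"claw":1},
  {"tx":0,"ty":0,"tz":-60,"wx":0,"wy":0,"wz":-1.5,"claw":1},
  {"tx":0,"ty":0,"tz":-60,"wx":0,"wy":0,"wz":-1.5,"claw":1},
  {"tx":0,"ty":0,"tz":-60,"wx":0,"wy":0,"wz":-1.5,"claw":1},
  {"tx":0,"ty":0,"tz":-60,"wx":0,"wy":0,"wz":-1.5,"claw":1},
  {"tx":0,"ty":0,"tz":-60,"wx":0,"wy":0,"wz":-1.5,"claw":1},
  {"tx":0,"ty":0,"tz":-60,"wx":0,"wy":0,"wz":-1.5,"claw":1},
  {"tx":0,"ty":0,"tz":-60,"wx":0,"wy":0,"wz":-1.5,"claw":1},
])

```text
clock: 5.08
tcp_pos: [490.6, -155.8, 91.6]
ee_rot: [-2.211, -2.231, 0.001]
force: [-0.5, -0.5, 1.4]
finger_gap: 0.998
```

Request:
jog_arm([
  {"tx":0,"ty":0,"tz":0,"wx":0,"wy":0,"wz":-1.6,"claw":1},
  {"tx":0,"ty":0,"tz":0,"wx":0,"wy":0,"wz":-1.6,"claw":1},
  {"tx":0,"ty":0,"tz":0,"wx":0,"wy":0,"wz":-1.6,"claw":1},
  {"tx":0,"ty":0,"tz":0,"wx":0,"wy":0,"wz":-1.6,"claw":1},
  {"tx":0,"ty":0,"tz":0,"wx":0,"wy":0,"wz":-1.6,"claw":1},
  {"tx":0,"ty":0,"tz":0,"wx":0,"wy":0,"wz":-1.6,"claw":1},
  {"tx":0,"ty":0,"tz":0,"wx":0,"wy":0,"wz":-1.6,"claw":1},
  {"tx":0,"ty":0,"tz":0,"wx":0,"wy":0,"wz":-1.6,"claw":1},
  {"tx":0,"ty":0,"tz":0,"wx":0,"wy":0,"wz":-1.6,"claw":1},
  {"tx":0,"ty":0,"tz":0,"wx":0,"wy":0,"wz":-1.6,"claw":1},
  {"tx":0,"ty":0,"tz":0,"wx":0,"wy":0,"wz":-1.6,"claw":1},
  {"tx":0,"ty":0,"tz":0,"wx":0,"wy":0,"wz":-1.6,"claw":1},
  {"tx":0,"ty":0,"tz":0,"wx":0,"wy":0,"wz":-1.6,"claw":1},
  {"tx":0,"ty":0,"tz":0,"wx":0,"wy":0,"wz":-1.6,"claw":1},
])

```text
clock: 6.25
tcp_pos: [490.7, -155.8, 91.7]
ee_rot: [0.065, -3.14, -0.0]
force: [-0.9, 0.7, 0.5]
finger_gap: 1.003
```

```bash
python3 - <<'E'
import re
s=open('h.py').read()
s=s.replace("        if best is None or abs(w[2])<abs(best[2]): best=w\n","""        q6=1.571+np.arctan2(y,x)-a
        if abs(q6)<3.0 and (best is None or abs(w[2])<abs(best[2])): best=w
""").replace("for k in(-180,0,180)","for k in(-360,-180,0,180)")
open('h.py','w').write(s)
E
python3 - <<'E'
from h import *
plan(490,-156.6,32,94.5)
im,d=snap('side','side3.png');P=grid('side',d);im=im.astype(int)
rect(P,'cuprim',im[...,2]>im[...,0]+8,(285,175,340,218),(38,60))
E
```

```text
plan t [ 0.7 -0.8 59.7] w [ 0.    -0.    -0.037] | tcp [ 490.7 -155.8   91.7] gap 1.003 F [-0.9  0.7  0.5] q6 -0.35 t 6.2
cuprim 153 c [ 495.3 -155.3] long 81.4 74.0 ang 6.3 z [38.3 43.2 49.9]
```

Request:
jog_arm([
  {"tx":0,"ty":0,"tz":30,"wx":0,"wy":0,"wz":-0.037,"claw":1},
  {"tx":0,"ty":0,"tz":60,"wx":0,"wy":0,"wz":-0.037,"claw":1},
  {"tx":0,"ty":0,"tz":60,"wx":0,"wy":0,"wz":-0.037,"claw":1},
  {"tx":0,"ty":0,"tz":60,"wx":0,"wy":0,"wz":-0.037,"claw":0.6},
  {"tx":0,"ty":0,"tz":60,"wx":0,"wy":0,"wz":-0.037,"claw":0.6},
  {"tx":0,"ty":0,"tz":60,"wx":0,"wy":0,"wz":-0.037,"claw":0.6},
  {"tx":0,"ty":0,"tz":60,"wx":0,"wy":0,"wz":-0.037,"claw":0.6},
  {"tx":0,"ty":0,"tz":60,"wx":0,"wy":0,"wz":-0.037,"claw":0.6},
  {"tx":0,"ty":0,"tz":50,"wx":0,"wy":0,"wz":-0.037,"claw":0.6},
  {"tx":0,"ty":0,"tz":50,"wx":0,"wy":0,"wz":-0.037,"claw":0.6},
], grip_force=40)

```text
clock: 7.13
tcp_pos: [491.6, -156.1, 43.8]
ee_rot: [-0.123, 3.137, -0.001]
force: [-0.3, 0.6, -1.3]
finger_gap: 0.765
```

Run:
```python
from h import *
plan(404,50,42,81.3)
```

```text
plan t [ 71.2 212.4   1.5] w [-0.001  0.002  0.23 ] | tcp [ 491.6 -156.1   43.8] gap 0.765 F [-0.3  0.6 -1.3] q6 -0.39 t 7.1
```

Request:
jog_arm([
  {"tx":10,"ty":30,"tz":1,"wx":0,"wy":0,"wz":0.03,"claw":0.6},
  {"tx":20,"ty":60,"tz":1,"wx":0,"wy":0,"wz":0.06,"claw":0.6},
  {"tx":30,"ty":90,"tz":1,"wx":0,"wy":0,"wz":0.1,"claw":0.6},
  {"tx":40,"ty":120,"tz":1,"wx":0,"wy":0,"wz":0.13,"claw":0.6},
  {"tx":50,"ty":150,"tz":1,"wx":0,"wy":0,"wz":0.16,"claw":0.6},
  {"tx":60,"ty":180,"tz":1,"wx":0,"wy":0,"wz":0.19,"claw":0.6},
  {"tx":66,"ty":200,"tz":1,"wx":0,"wy":0,"wz":0.22,"claw":0.6},
  {"tx":71,"ty":212,"tz":1,"wx":0,"wy":0,"wz":0.23,"claw":0.6},
  {"tx":71,"ty":212,"tz":2,"wx":0,"wy":0,"wz":0.23,"claw":0.6},
  {"tx":71,"ty":212,"tz":2,"wx":0,"wy":0,"wz":0.23,"claw":0.6},
  {"tx":71,"ty":212,"tz":2,"wx":0,"wy":0,"wz":0.23,"claw":0.6},
])

```text
clock: 8.05
tcp_pos: [403.8, 49.6, 40.2]
ee_rot: [0.237, 3.132, -0.0]
force: [0.1, -0.1, -1.2]
finger_gap: 0.768
```

Run:
```python
from h import *
plan(478.3,39.1,36.5,81.3)
for cam,b in(('top',(215,190,310,290)),('side',(200,170,330,280))):
    im,d=snap(cam,cam+'4.png');P=grid(cam,d);im=im.astype(int);R,G,B=im[...,0],im[...,1],im[...,2]
    rect(P,cam+' cup',B>R+8,b,(38,70))
```

```text
plan t [-75.3   0.8   3.7] w [-0.     0.001  0.001] | tcp [403.8  49.6  40.2] gap 0.768 F [ 0.1 -0.1 -1.2] q6 0.27 t 8.1
top cup 8 c [531.4 -19.5] long 16.7 2.7 ang -9.5 z [64.3 67.  68.1]
side cup 196 c [460.3  49.6] long 188.2 79.7 ang -5.1 z [38.6 47.9 63.4]
```

View pics/side4.png

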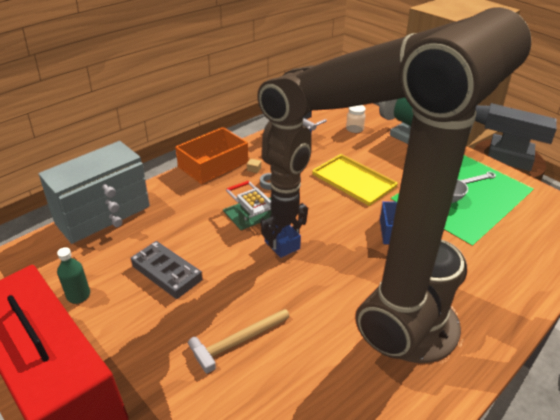

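The gripper holds the cup at (285,240), clear in front of the spout at (255,215). Now I slide it in, about 3 mm off the bench, then set it down.

Request:
jog_arm([
  {"tx":-8,"ty":1,"tz":4,"wx":0,"wy":0,"wz":0,"claw":0.6},
  {"tx":-16,"ty":1,"tz":4,"wx":0,"wy":0,"wz":0,"claw":0.6},
  {"tx":-24,"ty":1,"tz":4,"wx":0,"wy":0,"wz":0,"claw":0.6},
  {"tx":-32,"ty":1,"tz":4,"wx":0,"wy":0,"wz":0,"claw":0.6},
  {"tx":-40,"ty":1,"tz":4,"wx":0,"wy":0,"wz":0,"claw":0.6},
  {"tx":-48,"ty":1,"tz":4,"wx":0,"wy":0,"wz":0,"claw":0.6},
  {"tx":-56,"ty":1,"tz":4,"wx":0,"wy":0,"wz":0,"claw":0.6},
  {"tx":-64,"ty":1,"tz":4,"wx":0,"wy":0,"wz":0,"claw":0.6},
  {"tx":-70,"ty":1,"tz":4,"wx":0,"wy":0,"wz":0,"claw":0.6},
  {"tx":-75,"ty":1,"tz":4,"wx":0,"wy":0,"wz":0,"claw":0.6},
  {"tx":-75,"ty":1,"tz":4,"wx":0,"wy":0,"wz":0,"claw":0.6},
  {"tx":-75,"ty":1,"tz":5,"wx":0,"wy":0,"wz":0,"claw":0.6},
  {"tx":-75,"ty":1,"tz":6,"wx":0,"wy":0,"wz":0,"claw":0.6},
  {"tx":-75,"ty":1,"tz":7,"wx":0,"wy":0,"wz":0,"claw":0.6},
  {"tx":-75,"ty":1,"tz":7,"wx":0,"wy":0,"wz":0,"claw":0.6},
])

```text
clock: 9.4
tcp_pos: [477.1, 39.7, 32.8]
ee_rot: [-0.237, -3.132, 0.0]
force: [0.5, -0.7, -0.4]
finger_gap: 0.764
```

Run:
```python
from h import *
plan(478.3,39.1,33,81.3)
im,d=snap('side','side5.png')
cv2.imwrite('pics/c5.png',cv2.resize(im[160:265,190:330,::-1],(560,420),interpolation=cv2.INTER_CUBIC))
```

```text
plan t [-1.2 -0.4 -0.2] w [-0.    -0.     0.001] | tcp [477.1  39.7  32.8] gap 0.764 F [ 0.5 -0.7 -0.4] q6 0.23 t 9.4
```

View pics/c5.png

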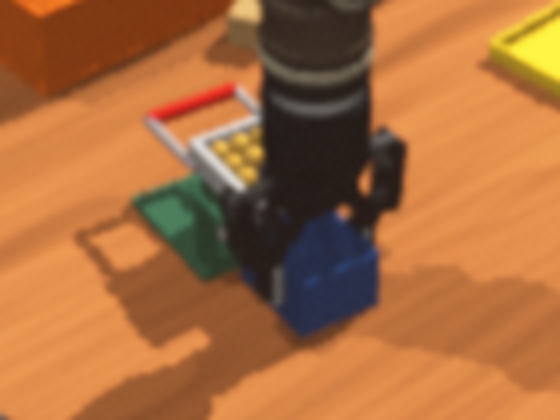

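The cup sits at the spout in the crop, centred under the gripper. Release and rise.

Request:
jog_arm([
  {"tx":0,"ty":0,"tz":0,"wx":0,"wy":0,"wz":0,"claw":1},
  {"tx":0,"ty":0,"tz":0,"wx":0,"wy":0,"wz":0,"claw":1},
  {"tx":0,"ty":0,"tz":0,"wx":0,"wy":0,"wz":0,"claw":1},
  {"tx":0,"ty":0,"tz":0,"wx":0,"wy":0,"wz":0,"claw":1},
  {"tx":0,"ty":0,"tz":-15,"wx":0,"wy":0,"wz":0,"claw":1},
  {"tx":0,"ty":0,"tz":-40,"wx":0,"wy":0,"wz":0,"claw":1},
  {"tx":0,"ty":0,"tz":-80,"wx":0,"wy":0,"wz":0,"claw":1},
  {"tx":0,"ty":0,"tz":-120,"wx":0,"wy":0,"wz":0,"claw":1},
  {"tx":0,"ty":0,"tz":-160,"wx":0,"wy":0,"wz":0,"claw":1},
  {"tx":150,"ty":0,"tz":-160,"wx":0,"wy":0,"wz":0,"claw":1},
  {"tx":150,"ty":0,"tz":-160,"wx":0,"wy":0,"wz":0,"claw":1},
  {"tx":150,"ty":0,"tz":-160,"wx":0,"wy":0,"wz":0,"claw":1},
  {"tx":150,"ty":0,"tz":-160,"wx":0,"wy":0,"wz":0,"claw":1},
  {"tx":150,"ty":0,"tz":-160,"wx":0,"wy":0,"wz":0,"claw":1},
])

```text
clock: 10.62
tcp_pos: [325.0, 62.3, 193.0]
ee_rot: [-0.235, -3.132, -0.0]
force: [-0.0, -0.2, 0.3]
finger_gap: 0.998
```

Run:
```python
from h import *
for cam,b,h in(('top',(215,180,310,290),(243,140,290,160)),('side',(230,190,320,280),(220,175,256,200))):
    im,d=snap(cam,cam+'6.png');P=grid(cam,d);im=im.astype(int);R,G,B=im[...,0],im[...,1],im[...,2]
    rect(P,cam+' cup',B>R+15,b,(38,58)); rect(P,cam+' cupall',B>R+15,b,(-5,58))
    rect(P,cam+' handle',(R>120)&(G<60),h,(50,90))
a=cv2.imread('pics/top6.png')[135:240,210:350];c=cv2.imread('pics/side6.png')[160:265,190:330]
cv2.imwrite('pics/c6.png',np.hstack([cv2.resize(k,(400,300),interpolation=cv2.INTER_CUBIC) for k in(a,c)]))
plan(645.9,13.8,150,-8.7)
```

```text
top cup 55 c [476.4  40.2] long 65.0 61.2 ang 81.7 z [41.  47.8 52.8]
top cupall 547 c [482.6  39.3] long 73.6 65.1 ang -8.4 z [-1.6  3.3 49.9]
top handle 125 c [644.7  14.1] long 68.7 11.2 ang 81.8 z [66.5 71.3 76.4]
side cup 137 c [481.1  38.8] long 81.2 69.9 ang -7.3 z [38.3 43.3 49.6]
side cupall 742 c [524.8  33.9] long 173.1 71.6 ang -6.5 z [ 0.8 24.6 47.2]
side handle 48 c [640.5  11.9] long 61.1 10.8 ang 78.6 z [61.5 67.2 71.3]
plan t [-320.5   -0.6   43.9] w [-1.000e-03  2.000e-03 -1.569e+00] | tcp [329.   62.4 193.3] gap 1.001 F [ 0.2  0.6 -0.4] q6 0.34 t 10.7
```

View pics/c6.png

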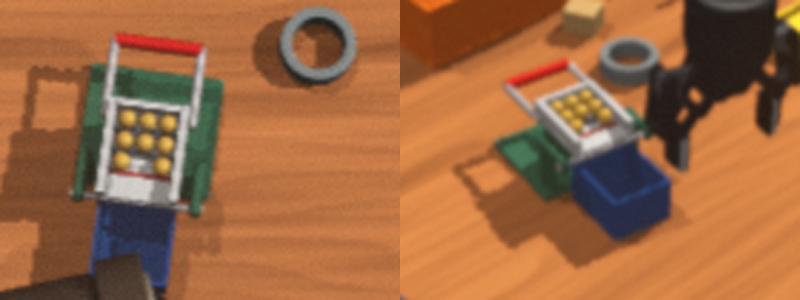

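Everything is in place: the cup is square under the spout, both front balls are on the tray, and the handle is at (645, 14). Now over to the handle.

Request:
jog_arm([
  {"tx":-40,"ty":0,"tz":0,"wx":0,"wy":0,"wz":-0.12,"claw":0.4},
  {"tx":-80,"ty":0,"tz":0,"wx":0,"wy":0,"wz":-0.24,"claw":0.4},
  {"tx":-120,"ty":0,"tz":0,"wx":0,"wy":0,"wz":-0.36,"claw":0.4},
  {"tx":-160,"ty":0,"tz":0,"wx":0,"wy":0,"wz":-0.48,"claw":0.4},
  {"tx":-200,"ty":0,"tz":0,"wx":0,"wy":0,"wz":-0.6,"claw":0.4},
  {"tx":-240,"ty":0,"tz":10,"wx":0,"wy":0,"wz":-0.72,"claw":0.4},
  {"tx":-280,"ty":0,"tz":20,"wx":0,"wy":0,"wz":-0.84,"claw":0.4},
  {"tx":-319,"ty":0,"tz":30,"wx":0,"wy":0,"wz":-0.96,"claw":0.4},
  {"tx":-319,"ty":0,"tz":43,"wx":0,"wy":0,"wz":-1.08,"claw":0.4},
  {"tx":-319,"ty":0,"tz":43,"wx":0,"wy":0,"wz":-1.2,"claw":0.4},
  {"tx":-319,"ty":0,"tz":43,"wx":0,"wy":0,"wz":-1.32,"claw":0.4},
  {"tx":-319,"ty":0,"tz":43,"wx":0,"wy":0,"wz":-1.44,"claw":0.4},
  {"tx":-319,"ty":0,"tz":43,"wx":0,"wy":0,"wz":-1.569,"claw":0.4},
  {"tx":-319,"ty":0,"tz":43,"wx":0,"wy":0,"wz":-1.569,"claw":0.4},
  {"tx":-319,"ty":0,"tz":43,"wx":0,"wy":0,"wz":-1.569,"claw":0.4},
  {"tx":-319,"ty":0,"tz":43,"wx":0,"wy":0,"wz":-1.569,"claw":0.4},
  {"tx":-319,"ty":0,"tz":43,"wx":0,"wy":0,"wz":-1.569,"claw":0.4},
])

```text
clock: 12.13
tcp_pos: [644.9, 14.0, 149.5]
ee_rot: [2.042, -2.387, -0.0]
force: [1.0, -0.8, -0.8]
finger_gap: 0.402
```

Run:
```python
from h import *
plan(644.5,13.9,71,-8.7)
R=Ro.from_rotvec(read_state()['ee_rot']).as_matrix();print(R.round(2))
```

```text
plan t [ 0.1  0.4 78.5] w [ 0.    -0.    -0.004] | tcp [644.9  14.  149.5] gap 0.402 F [ 1.  -0.8 -0.8] q6 -1.39 t 12.1
[[-0.15 -0.99 -0.  ]
 [-0.99  0.15 -0.  ]
 [ 0.    0.   -1.  ]]
```

Request:
jog_arm([
  {"tx":0,"ty":0,"tz":30,"wx":0,"wy":0,"wz":0,"claw":0.4},
  {"tx":0,"ty":0,"tz":50,"wx":0,"wy":0,"wz":0,"claw":0.4},
  {"tx":0,"ty":0,"tz":66,"wx":0,"wy":0,"wz":0,"claw":0.4},
  {"tx":0,"ty":0,"tz":78,"wx":0,"wy":0,"wz":0,"claw":0.4},
  {"tx":0,"ty":0,"tz":78,"wx":0,"wy":0,"wz":0,"claw":0.4},
  {"tx":0,"ty":0,"tz":78,"wx":0,"wy":0,"wz":0,"claw":0.05},
  {"tx":0,"ty":0,"tz":78,"wx":0,"wy":0,"wz":0,"claw":0.05},
  {"tx":0,"ty":0,"tz":78,"wx":0,"wy":0,"wz":0,"claw":0.05},
  {"tx":0,"ty":0,"tz":78,"wx":0,"wy":0,"wz":0,"claw":0.05},
  {"tx":0,"ty":0,"tz":78,"wx":0,"wy":0,"wz":0,"claw":0.05},
  {"tx":0,"ty":0,"tz":78,"wx":0,"wy":0,"wz":0,"claw":0.05},
], grip_force=30)

```text
clock: 13.05
tcp_pos: [645.2, 14.1, 72.9]
ee_rot: [-2.044, 2.384, -0.002]
force: [-0.7, 0.1, 3.8]
finger_gap: 0.128
```

Run:
```python
from h import *
plan(644.5,13.9,71,-8.7)
r=np.hypot(135,8);p=np.arctan2(8,135)
for i in range(0,49,1):
    t=i/60
    if i%3==0: print(i,round(t,2),'ty',round(135-r*np.cos(p+t),1),'tz',round(-(r*np.sin(p+t)-8),1))
```

```text
plan t [0.3 0.7 1.9] w [-0.002  0.    -0.001] | tcp [645.2  14.1  72.9] gap 0.128 F [-0.7  0.1  3.8] q6 -1.4 t 13.1
0 0.0 ty 0.0 tz -0.0
3 0.05 ty 0.6 tz -6.7
6 0.1 ty 1.5 tz -13.4
9 0.15 ty 2.7 tz -20.1
12 0.2 ty 4.3 tz -26.7
15 0.25 ty 6.2 tz -33.2
18 0.3 ty 8.4 tz -39.5
21 0.35 ty 10.9 tz -45.8
24 0.4 ty 13.8 tz -51.9
27 0.45 ty 16.9 tz -57.9
30 0.5 ty 20.4 tz -63.7
33 0.55 ty 24.1 tz -69.4
36 0.6 ty 28.1 tz -74.8
39 0.65 ty 32.4 tz -80.1
42 0.7 ty 36.9 tz -85.1
45 0.75 ty 41.7 tz -89.9
48 0.8 ty 46.7 tz -94.4
```

Request:
jog_arm([
  {"tx":0,"ty":0.2,"tz":-2.2,"wx":0,"wy":0,"wz":0,"claw":0.05},
  {"tx":0,"ty":0.4,"tz":-4.5,"wx":0,"wy":0,"wz":0,"claw":0.05},
  {"tx":0,"ty":0.6,"tz":-6.7,"wx":0,"wy":0,"wz":0,"claw":0.05},
  {"tx":0,"ty":0.9,"tz":-9,"wx":0,"wy":0,"wz":0,"claw":0.05},
  {"tx":0,"ty":1.2,"tz":-11.2,"wx":0,"wy":0,"wz":0,"claw":0.05},
  {"tx":0,"ty":1.5,"tz":-13.4,"wx":0,"wy":0,"wz":0,"claw":0.05},
  {"tx":0,"ty":1.9,"tz":-15.6,"wx":0,"wy":0,"wz":0,"claw":0.05},
  {"tx":0,"ty":2.3,"tz":-17.9,"wx":0,"wy":0,"wz":0,"claw":0.05},
  {"tx":0,"ty":2.7,"tz":-20.1,"wx":0,"wy":0,"wz":0,"claw":0.05},
  {"tx":0,"ty":3.2,"tz":-22.3,"wx":0,"wy":0,"wz":0,"claw":0.05},
  {"tx":0,"ty":3.7,"tz":-24.5,"wx":0,"wy":0,"wz":0,"claw":0.05},
  {"tx":0,"ty":4.3,"tz":-26.7,"wx":0,"wy":0,"wz":0,"claw":0.05},
  {"tx":0,"ty":4.9,"tz":-28.9,"wx":0,"wy":0,"wz":0,"claw":0.05},
  {"tx":0,"ty":5.5,"tz":-31,"wx":0,"wy":0,"wz":0,"claw":0.05},
  {"tx":0,"ty":6.2,"tz":-33.2,"wx":0,"wy":0,"wz":0,"claw":0.05},
  {"tx":0,"ty":6.9,"tz":-35.3,"wx":0,"wy":0,"wz":0,"claw":0.05},
  {"tx":0,"ty":7.6,"tz":-37.4,"wx":0,"wy":0,"wz":0,"claw":0.05},
  {"tx":0,"ty":8.4,"tz":-39.5,"wx":0,"wy":0,"wz":0,"claw":0.05},
])

```text
clock: 14.55
tcp_pos: [637.6, 15.3, 111.8]
ee_rot: [-2.044, 2.384, -0.003]
force: [7.7, -0.4, -3.3]
finger_gap: 0.127
```

Run:
```python
from h import *
plan(645.2,14.1,72.9,-8.7)
im,d=snap('side','side7.png')
for cam,h in(('side',(200,140,300,215)),('top',(230,130,300,200))):
    if cam=='top': im,d=snap('top','top7.png')
    P=grid(cam,d);im=im.astype(int);R,G,B=im[...,0],im[...,1],im[...,2]
    rect(P,cam+' handle',(R>110)&(G<60)&(B<60),h,(60,150))
```

```text
plan t [ 0.  -7.6 38.9] w [-0.002  0.    -0.001] | tcp [637.6  15.3 111.8] gap 0.127 F [ 7.7 -0.4 -3.3] q6 -1.39 t 14.6
side handle 115 c [783.9  -7.8] long 321.8 97.8 ang -15.4 z [ 60.4  68.3 109.1]
top handle few 0
```

Lifting smoothly at 0.2 rad/s with the grip firm and small forces. I continue from 0.30 to 0.60.

Request:
jog_arm([
  {"tx":0,"ty":0.3,"tz":-2.1,"wx":0,"wy":0,"wz":0,"claw":0.05},
  {"tx":0,"ty":1.1,"tz":-4.2,"wx":0,"wy":0,"wz":0,"claw":0.05},
  {"tx":0,"ty":1.9,"tz":-6.3,"wx":0,"wy":0,"wz":0,"claw":0.05},
  {"tx":0,"ty":2.9,"tz":-8.3,"wx":0,"wy":0,"wz":0,"claw":0.05},
  {"tx":0,"ty":3.8,"tz":-10.4,"wx":0,"wy":0,"wz":0,"claw":0.05},
  {"tx":0,"ty":4.8,"tz":-12.4,"wx":0,"wy":0,"wz":0,"claw":0.05},
  {"tx":0,"ty":5.8,"tz":-14.4,"wx":0,"wy":0,"wz":0,"claw":0.05},
  {"tx":0,"ty":6.8,"tz":-16.4,"wx":0,"wy":0,"wz":0,"claw":0.05},
  {"tx":0,"ty":7.9,"tz":-18.4,"wx":0,"wy":0,"wz":0,"claw":0.05},
  {"tx":0,"ty":9.1,"tz":-20.3,"wx":0,"wy":0,"wz":0,"claw":0.05},
  {"tx":0,"ty":10.2,"tz":-22.3,"wx":0,"wy":0,"wz":0,"claw":0.05},
  {"tx":0,"ty":11.4,"tz":-24.2,"wx":0,"wy":0,"wz":0,"claw":0.05},
  {"tx":0,"ty":12.6,"tz":-26.1,"wx":0,"wy":0,"wz":0,"claw":0.05},
  {"tx":0,"ty":13.8,"tz":-28,"wx":0,"wy":0,"wz":0,"claw":0.05},
  {"tx":0,"ty":15,"tz":-29.9,"wx":0,"wy":0,"wz":0,"claw":0.05},
  {"tx":0,"ty":16.3,"tz":-31.7,"wx":0,"wy":0,"wz":0,"claw":0.05},
  {"tx":0,"ty":17.6,"tz":-33.5,"wx":0,"wy":0,"wz":0,"claw":0.05},
  {"tx":0,"ty":19,"tz":-35.3,"wx":0,"wy":0,"wz":0,"claw":0.05},
])

```text
clock: 16.15
tcp_pos: [619.5, 18.2, 147.9]
ee_rot: [-2.043, 2.383, -0.005]
force: [7.8, -0.9, -0.9]
finger_gap: 0.127
```

Run:
```python
from h import *
plan(645.2,14.1,72.9,-8.7)
```

```text
plan t [  0.1 -25.6  75.1] w [-0.004  0.    -0.001] | tcp [619.5  18.2 147.9] gap 0.127 F [ 7.8 -0.9 -0.9] q6 -1.39 t 16.1
```

Request:
jog_arm([
  {"tx":0,"ty":1.4,"tz":-1.8,"wx":0,"wy":0,"wz":0,"claw":0.05},
  {"tx":0,"ty":2.8,"tz":-3.6,"wx":0,"wy":0,"wz":0,"claw":0.05},
  {"tx":0,"ty":4.2,"tz":-5.3,"wx":0,"wy":0,"wz":0,"claw":0.05},
  {"tx":0,"ty":5.7,"tz":-7,"wx":0,"wy":0,"wz":0,"claw":0.05},
  {"tx":0,"ty":7.2,"tz":-8.7,"wx":0,"wy":0,"wz":0,"claw":0.05},
  {"tx":0,"ty":8.7,"tz":-10.3,"wx":0,"wy":0,"wz":0,"claw":0.05},
  {"tx":0,"ty":10.3,"tz":-12,"wx":0,"wy":0,"wz":0,"claw":0.05},
  {"tx":0,"ty":11.9,"tz":-13.6,"wx":0,"wy":0,"wz":0,"claw":0.05},
  {"tx":0,"ty":13.5,"tz":-15.1,"wx":0,"wy":0,"wz":0,"claw":0.05},
  {"tx":0,"ty":15.1,"tz":-16.7,"wx":0,"wy":0,"wz":0,"claw":0.05},
  {"tx":0,"ty":16.8,"tz":-18.2,"wx":0,"wy":0,"wz":0,"claw":0.05},
  {"tx":0,"ty":18.5,"tz":-19.6,"wx":0,"wy":0,"wz":0,"claw":0.05},
  {"tx":0,"ty":18.5,"tz":-19.6,"wx":0,"wy":0,"wz":0,"claw":0.05},
  {"tx":0,"ty":18.5,"tz":-19.6,"wx":0,"wy":0,"wz":0,"claw":0.05},
  {"tx":0,"ty":18.5,"tz":-19.6,"wx":0,"wy":0,"wz":0,"claw":0.05},
  {"tx":0,"ty":18.5,"tz":-19.6,"wx":0,"wy":0,"wz":0,"claw":0.05},
  {"tx":0,"ty":18.5,"tz":-19.6,"wx":0,"wy":0,"wz":0,"claw":0.05},
  {"tx":0,"ty":18.5,"tz":-19.6,"wx":0,"wy":0,"wz":0,"claw":0.05},
])

```text
clock: 17.65
tcp_pos: [602.1, 20.9, 168.7]
ee_rot: [-2.041, 2.381, -0.008]
force: [6.9, -0.3, 4.4]
finger_gap: 0.127
```

Run:
```python
from h import *
plan(645.2,14.1,72.9,-8.7)
im,d=snap('side','side8.png')
cv2.imwrite('pics/c8.png',cv2.resize(im[150:255,190:330,::-1],(720,540),interpolation=cv2.INTER_CUBIC))
```

```text
plan t [  0.2 -43.   96.1] w [-0.007  0.001 -0.001] | tcp [602.1  20.9 168.7] gap 0.127 F [ 6.9 -0.3  4.4] q6 -1.38 t 17.6
```

View pics/c8.png

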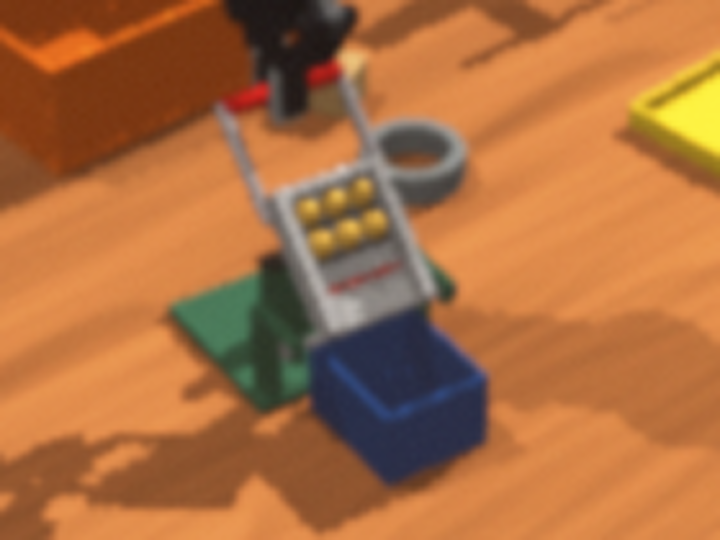

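The front row is over the lip and gone into the cup, and all six other balls are behind their ridges. Lowering the tray.

Request:
jog_arm([
  {"tx":0,"ty":-2.5,"tz":2.2,"wx":0,"wy":0,"wz":0,"claw":0.05},
  {"tx":0,"ty":-5,"tz":4.5,"wx":0,"wy":0,"wz":0,"claw":0.05},
  {"tx":0,"ty":-7.4,"tz":6.9,"wx":0,"wy":0,"wz":0,"claw":0.05},
  {"tx":0,"ty":-9.8,"tz":9.3,"wx":0,"wy":0,"wz":0,"claw":0.05},
  {"tx":0,"ty":-12.1,"tz":11.8,"wx":0,"wy":0,"wz":0,"claw":0.05},
  {"tx":0,"ty":-14.3,"tz":14.3,"wx":0,"wy":0,"wz":0,"claw":0.05},
  {"tx":0,"ty":-16.5,"tz":17,"wx":0,"wy":0,"wz":0,"claw":0.05},
  {"tx":0,"ty":-18.6,"tz":19.6,"wx":0,"wy":0,"wz":0,"claw":0.05},
  {"tx":0,"ty":-20.6,"tz":22.3,"wx":0,"wy":0,"wz":0,"claw":0.05},
  {"tx":0,"ty":-22.6,"tz":25,"wx":0,"wy":0,"wz":0,"claw":0.05},
  {"tx":0,"ty":-24.5,"tz":27.8,"wx":0,"wy":0,"wz":0,"claw":0.05},
  {"tx":0,"ty":-26.3,"tz":30.7,"wx":0,"wy":0,"wz":0,"claw":0.05},
  {"tx":0,"ty":-28.1,"tz":33.6,"wx":0,"wy":0,"wz":0,"claw":0.05},
  {"tx":0,"ty":-29.8,"tz":36.5,"wx":0,"wy":0,"wz":0,"claw":0.05},
  {"tx":0,"ty":-31.4,"tz":39.5,"wx":0,"wy":0,"wz":0,"claw":0.05},
  {"tx":0,"ty":-32.9,"tz":42.5,"wx":0,"wy":0,"wz":0,"claw":0.05},
])

```text
clock: 19.03
tcp_pos: [632.8, 16.1, 124.4]
ee_rot: [-2.044, 2.384, -0.002]
force: [5.4, 0.3, 3.9]
finger_gap: 0.131
```

Request:
jog_arm([
  {"tx":0,"ty":-1.5,"tz":3,"wx":0,"wy":0,"wz":0,"claw":0.05},
  {"tx":0,"ty":-2.9,"tz":6.1,"wx":0,"wy":0,"wz":0,"claw":0.05},
  {"tx":0,"ty":-4.2,"tz":9.2,"wx":0,"wy":0,"wz":0,"claw":0.05},
  {"tx":0,"ty":-5.4,"tz":12.4,"wx":0,"wy":0,"wz":0,"claw":0.05},
  {"tx":0,"ty":-6.5,"tz":15.5,"wx":0,"wy":0,"wz":0,"claw":0.05},
  {"tx":0,"ty":-7.6,"tz":18.7,"wx":0,"wy":0,"wz":0,"claw":0.05},
  {"tx":0,"ty":-8.6,"tz":22,"wx":0,"wy":0,"wz":0,"claw":0.05},
  {"tx":0,"ty":-9.5,"tz":25.2,"wx":0,"wy":0,"wz":0,"claw":0.05},
  {"tx":0,"ty":-10.3,"tz":28.5,"wx":0,"wy":0,"wz":0,"claw":0.05},
  {"tx":0,"ty":-11,"tz":31.8,"wx":0,"wy":0,"wz":0,"claw":0.05},
  {"tx":0,"ty":-11.7,"tz":35.1,"wx":0,"wy":0,"wz":0,"claw":0.05},
  {"tx":0,"ty":-12.3,"tz":38.5,"wx":0,"wy":0,"wz":0,"claw":0.05},
  {"tx":0,"ty":-12.8,"tz":41.8,"wx":0,"wy":0,"wz":0,"claw":0.05},
  {"tx":0,"ty":-13.2,"tz":45.2,"wx":0,"wy":0,"wz":0,"claw":0.05},
  {"tx":0,"ty":-13.5,"tz":48.5,"wx":0,"wy":0,"wz":0,"claw":0.05},
  {"tx":0,"ty":-13.8,"tz":51,"wx":0,"wy":0,"wz":0,"claw":0.05},
  {"tx":0,"ty":-13.8,"tz":51,"wx":0,"wy":0,"wz":0,"claw":0.05},
  {"tx":0,"ty":-13.8,"tz":51,"wx":0,"wy":0,"wz":0,"claw":0.05},
])

```text
clock: 20.53
tcp_pos: [645.2, 14.1, 73.0]
ee_rot: [2.045, -2.385, -0.001]
force: [2.5, 0.9, 4.7]
finger_gap: 0.129
```

Open to 0.4 and rise straight up, then back towards the robot while turning the jaws for the cup.

Request:
jog_arm([
  {"tx":0,"ty":0,"tz":0,"wx":0,"wy":0,"wz":0,"claw":0.4},
  {"tx":0,"ty":0,"tz":0,"wx":0,"wy":0,"wz":0,"claw":0.4},
  {"tx":0,"ty":0,"tz":0,"wx":0,"wy":0,"wz":0,"claw":0.4},
  {"tx":0,"ty":0,"tz":0,"wx":0,"wy":0,"wz":0,"claw":0.4},
  {"tx":0,"ty":0,"tz":-20,"wx":0,"wy":0,"wz":0,"claw":0.4},
  {"tx":0,"ty":0,"tz":-50,"wx":0,"wy":0,"wz":0,"claw":0.4},
  {"tx":0,"ty":0,"tz":-90,"wx":0,"wy":0,"wz":0,"claw":0.4},
  {"tx":0,"ty":0,"tz":-130,"wx":0,"wy":0,"wz":0.1,"claw":0.4},
  {"tx":0,"ty":40,"tz":-130,"wx":0,"wy":0,"wz":0.2,"claw":0.4},
  {"tx":0,"ty":80,"tz":-130,"wx":0,"wy":0,"wz":0.3,"claw":0.4},
  {"tx":0,"ty":120,"tz":-130,"wx":0,"wy":0,"wz":0.4,"claw":0.4},
  {"tx":0,"ty":160,"tz":-130,"wx":0,"wy":0,"wz":0.5,"claw":0.6},
  {"tx":0,"ty":200,"tz":-130,"wx":0,"wy":0,"wz":0.6,"claw":0.8},
  {"tx":0,"ty":240,"tz":-130,"wx":0,"wy":0,"wz":0.7,"claw":1},
  {"tx":0,"ty":280,"tz":-130,"wx":0,"wy":0,"wz":0.8,"claw":1},
  {"tx":0,"ty":310,"tz":-130,"wx":0,"wy":0,"wz":0.92,"claw":1},
  {"tx":0,"ty":310,"tz":-130,"wx":0,"wy":0,"wz":1.04,"claw":1},
  {"tx":0,"ty":310,"tz":-130,"wx":0,"wy":0,"wz":1.16,"claw":1},
  {"tx":0,"ty":310,"tz":-130,"wx":0,"wy":0,"wz":1.28,"claw":1},
  {"tx":0,"ty":310,"tz":-130,"wx":0,"wy":0,"wz":1.4,"claw":1},
])

```text
clock: 22.2
tcp_pos: [338.4, 61.2, 202.7]
ee_rot: [0.019, -3.141, 0.0]
force: [0.2, -0.8, 0.4]
finger_gap: 0.997
```

Run:
```python
from h import *
for cam,b,h in(('top',(215,180,310,290),(243,140,290,160)),('side',(230,190,320,280),(220,175,256,200))):
    im,d=snap(cam,cam+'9.png');P=grid(cam,d);im=im.astype(int);R,G,B=im[...,0],im[...,1],im[...,2]
    rect(P,cam+' cup',B>R+15,b,(38,58))
    rect(P,cam+' handle',(R>120)&(G<60),h,(50,90))
    rect(P,cam+' A',R>-1,dict(top=(115,162,148,185),side=(125,235,170,265))[cam],(41,60))
    rect(P,cam+' B',R>-1,dict(top=(115,215,152,240),side=(160,258,200,292))[cam],(41,60))
a=cv2.imread('pics/top9.png')[135:240,210:350];c=cv2.imread('pics/side9.png')[160:265,190:330]
cv2.imwrite('pics/c9.png',np.hstack([cv2.resize(k,(400,300),interpolation=cv2.INTER_CUBIC) for k in(a,c)]))
plan(477,39.7,33,81.3)
```

```text
top cup 23 c [485.6  37.5] long 63.5 39.4 ang 85.0 z [41.4 48.2 50.1]
top handle 124 c [645.1  13.9] long 68.5 10.8 ang 79.6 z [67.  71.5 74.9]
top A 43 c [599.6 351.3] long 44.3 21.6 ang -79.7 z [41.5 47.9 53.5]
top B 44 c [475.7 334.4] long 45.2 22.7 ang -81.9 z [41.7 46.9 50.8]
side cup 141 c [481.7  39.9] long 82.5 68.0 ang -7.9 z [38.3 43.5 49.2]
side handle 48 c [639.4  12.5] long 61.6 11.7 ang 83.1 z [61.5 67.9 72.3]
side A 32 c [593.5 353.6] long 44.3 26.8 ang -85.2 z [41.5 45.5 49.1]
side B 36 c [472.2 335.5] long 45.9 24.6 ang -82.9 z [41.2 44.9 48.9]
plan t [-138.1  -23.9  169.5] w [-0.    -0.001  0.169] | tcp [338.6  61.2 202.6] gap 0.997 F [0.3 0.3 0.6] q6 0.16 t 22.3
```

View pics/c9.png

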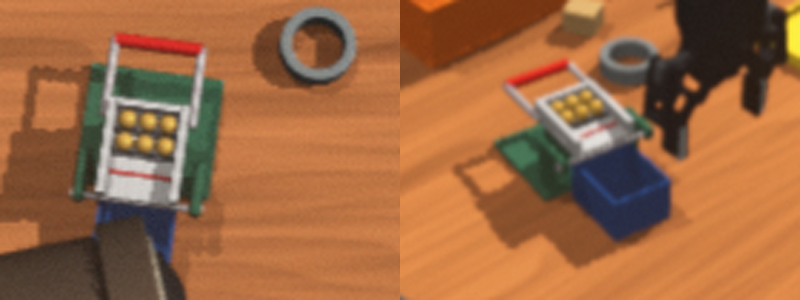

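The tray is level with six balls in place, and the cup is where I left it. Grasping it.

Request:
jog_arm([
  {"tx":-40,"ty":-7,"tz":20,"wx":0,"wy":0,"wz":0.08,"claw":1},
  {"tx":-80,"ty":-14,"tz":45,"wx":0,"wy":0,"wz":0.169,"claw":1},
  {"tx":-115,"ty":-20,"tz":70,"wx":0,"wy":0,"wz":0.169,"claw":1},
  {"tx":-138,"ty":-24,"tz":85,"wx":0,"wy":0,"wz":0.169,"claw":1},
  {"tx":-138,"ty":-24,"tz":85,"wx":0,"wy":0,"wz":0.169,"claw":1},
  {"tx":-138,"ty":-24,"tz":85,"wx":0,"wy":0,"wz":0.169,"claw":1},
  {"tx":-138,"ty":-24,"tz":110,"wx":0,"wy":0,"wz":0.169,"claw":1},
  {"tx":-138,"ty":-24,"tz":135,"wx":0,"wy":0,"wz":0.169,"claw":1},
  {"tx":-138,"ty":-24,"tz":155,"wx":0,"wy":0,"wz":0.169,"claw":1},
  {"tx":-138,"ty":-24,"tz":170,"wx":0,"wy":0,"wz":0.169,"claw":1},
  {"tx":-138,"ty":-24,"tz":170,"wx":0,"wy":0,"wz":0.169,"claw":1},
  {"tx":-138,"ty":-24,"tz":170,"wx":0,"wy":0,"wz":0.169,"claw":0.6},
  {"tx":-138,"ty":-24,"tz":170,"wx":0,"wy":0,"wz":0.169,"claw":0.6},
  {"tx":-138,"ty":-24,"tz":170,"wx":0,"wy":0,"wz":0.169,"claw":0.6},
  {"tx":-138,"ty":-24,"tz":170,"wx":0,"wy":0,"wz":0.169,"claw":0.6},
  {"tx":-138,"ty":-24,"tz":170,"wx":0,"wy":0,"wz":0.169,"claw":0.6},
], grip_force=50)

```text
clock: 23.63
tcp_pos: [478.3, 39.9, 34.5]
ee_rot: [0.236, 3.13, 0.001]
force: [-2.4, 1.2, 6.6]
finger_gap: 0.766
```

Run:
```python
from h import *
plan(401,51,36,81.3)
```

```text
plan t [78.1 -0.6 -1.6] w [0.001 0.002 0.001] | tcp [478.3  39.9  34.5] gap 0.766 F [-2.4  1.2  6.6] q6 0.23 t 23.6
```

Request:
jog_arm([
  {"tx":0,"ty":0,"tz":-3,"wx":0,"wy":0,"wz":0,"claw":0.6},
  {"tx":8,"ty":0,"tz":-4,"wx":0,"wy":0,"wz":0,"claw":0.6},
  {"tx":16,"ty":0,"tz":-4,"wx":0,"wy":0,"wz":0,"claw":0.6},
  {"tx":24,"ty":0,"tz":-4,"wx":0,"wy":0,"wz":0,"claw":0.6},
  {"tx":32,"ty":0,"tz":-4,"wx":0,"wy":0,"wz":0,"claw":0.6},
  {"tx":40,"ty":0,"tz":-4,"wx":0,"wy":0,"wz":0,"claw":0.6},
  {"tx":48,"ty":0,"tz":-4,"wx":0,"wy":0,"wz":0,"claw":0.6},
  {"tx":56,"ty":0,"tz":-4,"wx":0,"wy":0,"wz":0,"claw":0.6},
  {"tx":64,"ty":0,"tz":-4,"wx":0,"wy":0,"wz":0,"claw":0.6},
  {"tx":72,"ty":0,"tz":-4,"wx":0,"wy":0,"wz":0,"claw":0.6},
  {"tx":78,"ty":0,"tz":-4,"wx":0,"wy":0,"wz":0,"claw":0.6},
  {"tx":80,"ty":0,"tz":-20,"wx":0,"wy":0,"wz":0,"claw":0.6},
  {"tx":80,"ty":0,"tz":-40,"wx":0,"wy":0,"wz":0,"claw":0.6},
  {"tx":80,"ty":0,"tz":-60,"wx":0,"wy":0,"wz":0,"claw":0.6},
  {"tx":80,"ty":0,"tz":-70,"wx":0,"wy":0,"wz":0,"claw":0.6},
  {"tx":80,"ty":0,"tz":-70,"wx":0,"wy":0,"wz":0,"claw":0.6},
])

```text
clock: 24.97
tcp_pos: [399.8, 52.1, 104.9]
ee_rot: [0.237, 3.129, 0.001]
force: [1.5, -0.5, -1.9]
finger_gap: 0.765
```

Run:
```python
from h import *
a=np.radians(2.2);k=np.array([492,-350]);c=k+45*np.array([np.cos(a),np.sin(a)]); print('cup target',c)
t=c-8*np.array([np.cos(a),np.sin(a)]); print(t)
plan(t[0],t[1],103,92.2)
```

```text
cup target [ 536.96683124 -348.27254859]
[ 528.97272791 -348.57965106]
plan t [-188.1 -376.6    2.1] w [ 0.001  0.004 -0.19 ] | tcp [399.8  52.1 104.9] gap 0.765 F [ 1.5 -0.5 -1.9] q6 0.28 t 25.0
```

Request:
jog_arm([
  {"tx":-4,"ty":-8,"tz":0,"wx":0,"wy":0,"wz":0,"claw":0.6},
  {"tx":-12,"ty":-24,"tz":0,"wx":0,"wy":0,"wz":-0.01,"claw":0.6},
  {"tx":-24,"ty":-48,"tz":0,"wx":0,"wy":0,"wz":-0.02,"claw":0.6},
  {"tx":-36,"ty":-72,"tz":0,"wx":0,"wy":0,"wz":-0.04,"claw":0.6},
  {"tx":-50,"ty":-100,"tz":0,"wx":0,"wy":0,"wz":-0.05,"claw":0.6},
  {"tx":-64,"ty":-128,"tz":0,"wx":0,"wy":0,"wz":-0.06,"claw":0.6},
  {"tx":-78,"ty":-156,"tz":0,"wx":0,"wy":0,"wz":-0.08,"claw":0.6},
  {"tx":-92,"ty":-184,"tz":0,"wx":0,"wy":0,"wz":-0.09,"claw":0.6},
  {"tx":-106,"ty":-212,"tz":0,"wx":0,"wy":0,"wz":-0.11,"claw":0.6},
  {"tx":-120,"ty":-240,"tz":0,"wx":0,"wy":0,"wz":-0.12,"claw":0.6},
  {"tx":-134,"ty":-268,"tz":0,"wx":0,"wy":0,"wz":-0.14,"claw":0.6},
  {"tx":-148,"ty":-296,"tz":0,"wx":0,"wy":0,"wz":-0.15,"claw":0.6},
  {"tx":-161,"ty":-322,"tz":0,"wx":0,"wy":0,"wz":-0.16,"claw":0.6},
  {"tx":-172,"ty":-345,"tz":0,"wx":0,"wy":0,"wz":-0.18,"claw":0.6},
  {"tx":-181,"ty":-362,"tz":0,"wx":0,"wy":0,"wz":-0.19,"claw":0.6},
  {"tx":-186,"ty":-372,"tz":0,"wx":0,"wy":0,"wz":-0.19,"claw":0.6},
  {"tx":-188,"ty":-377,"tz":2,"wx":0,"wy":0.004,"wz":-0.19,"claw":0.6},
  {"tx":-188,"ty":-377,"tz":2,"wx":0,"wy":0.004,"wz":-0.19,"claw":0.6},
  {"tx":-188,"ty":-377,"tz":2,"wx":0,"wy":0.004,"wz":-0.19,"claw":0.6},
])

```text
clock: 26.55
tcp_pos: [526.7, -348.5, 99.6]
ee_rot: [0.061, -3.135, -0.003]
force: [-0.1, 0.4, -1.7]
finger_gap: 0.77
```

Run:
```python
from h import *
plan(529,-348.6,39,92.2)
for cam in('top','side'): snap(cam,cam+'10.png')
a=cv2.imread('pics/top10.png')[140:275,320:500];c=cv2.imread('pics/side10.png')[100:235,270:450]
cv2.imwrite('pics/c10.png',np.hstack([cv2.resize(k,(400,300),interpolation=cv2.INTER_CUBIC) for k in(a,c)]))
```

```text
plan t [-2.7 -0.3 60.6] w [ 0.002 -0.006  0.   ] | tcp [ 526.7 -348.5   99.6] gap 0.77 F [-0.1  0.4 -1.7] q6 -0.62 t 26.6
```

View pics/c10.png

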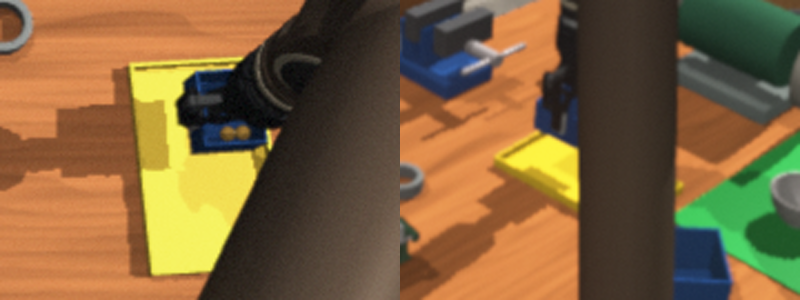

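Both balls show in the cup at crop (235,132), over the far half of the kit tray. Lowering.

Request:
jog_arm([
  {"tx":-3,"ty":0,"tz":10,"wx":0,"wy":-0.006,"wz":0,"claw":0.6},
  {"tx":-3,"ty":0,"tz":22,"wx":0,"wy":-0.006,"wz":0,"claw":0.6},
  {"tx":-3,"ty":0,"tz":34,"wx":0,"wy":-0.006,"wz":0,"claw":0.6},
  {"tx":-3,"ty":0,"tz":44,"wx":0,"wy":-0.006,"wz":0,"claw":0.6},
  {"tx":-3,"ty":0,"tz":52,"wx":0,"wy":-0.006,"wz":0,"claw":0.6},
  {"tx":-3,"ty":0,"tz":56,"wx":0,"wy":-0.006,"wz":0,"claw":0.6},
  {"tx":-3,"ty":0,"tz":58,"wx":0,"wy":-0.006,"wz":0,"claw":0.6},
  {"tx":-3,"ty":0,"tz":60,"wx":0,"wy":-0.006,"wz":0,"claw":0.6},
  {"tx":-3,"ty":0,"tz":60,"wx":0,"wy":-0.006,"wz":0,"claw":0.6},
])

```text
clock: 27.4
tcp_pos: [530.2, -349.2, 40.6]
ee_rot: [-0.061, 3.139, 0.001]
force: [-0.5, 0.1, -1.3]
finger_gap: 0.764
```

Request:
jog_arm([
  {"tx":0,"ty":0,"tz":1,"wx":0,"wy":0,"wz":0,"claw":0.6},
  {"tx":0,"ty":0,"tz":2,"wx":0,"wy":0,"wz":0,"claw":0.6},
  {"tx":0,"ty":0,"tz":2,"wx":0,"wy":0,"wz":0,"claw":0.6},
])

```text
clock: 27.65
tcp_pos: [530.2, -349.2, 38.9]
ee_rot: [-0.061, 3.139, 0.0]
force: [-0.3, -0.2, -2.4]
finger_gap: 0.768
```

Request:
jog_arm([
  {"tx":0,"ty":0,"tz":1,"wx":0,"wy":0,"wz":0,"claw":0.6},
  {"tx":0,"ty":0,"tz":2,"wx":0,"wy":0,"wz":0,"claw":0.6},
  {"tx":0,"ty":0,"tz":2,"wx":0,"wy":0,"wz":0,"claw":0.6},
])

```text
clock: 27.9
tcp_pos: [530.3, -349.3, 38.6]
ee_rot: [-0.061, 3.138, -0.001]
force: [-3.5, 2.3, 8.9]
finger_gap: 0.768
```

Seated (contact force up). Release and rise.

Request:
jog_arm([
  {"tx":0,"ty":0,"tz":-1,"wx":0,"wy":0,"wz":0,"claw":1},
  {"tx":0,"ty":0,"tz":-1,"wx":0,"wy":0,"wz":0,"claw":1},
  {"tx":0,"ty":0,"tz":-1,"wx":0,"wy":0,"wz":0,"claw":1},
  {"tx":0,"ty":0,"tz":-1,"wx":0,"wy":0,"wz":0,"claw":1},
  {"tx":0,"ty":0,"tz":-15,"wx":0,"wy":0,"wz":0,"claw":1},
  {"tx":0,"ty":0,"tz":-40,"wx":0,"wy":0,"wz":0,"claw":1},
  {"tx":0,"ty":0,"tz":-80,"wx":0,"wy":0,"wz":0,"claw":1},
  {"tx":0,"ty":0,"tz":-120,"wx":0,"wy":0,"wz":0,"claw":1},
  {"tx":0,"ty":0,"tz":-150,"wx":0,"wy":0,"wz":0,"claw":1},
  {"tx":0,"ty":0,"tz":-150,"wx":0,"wy":0,"wz":0,"claw":1},
])

```text
clock: 28.73
tcp_pos: [532.2, -350.7, 194.4]
ee_rot: [-0.06, 3.13, -0.009]
force: [-0.7, -0.9, 0.3]
finger_gap: 0.995
```

Run:
```python
from h import *
plan(600,351.6,140,97.8)
plan(475.6,334.2,140,97.8)
```

```text
plan t [-94.3 699.5  51.1] w [-0.007  0.01  -0.097] | tcp [ 532.2 -350.7  194.4] gap 0.995 F [-0.7 -0.9  0.3] q6 -0.62 t 28.7
plan t [ 30.6 686.9  49.9] w [-0.007  0.01  -0.097] | tcp [ 532.2 -350.7  194.4] gap 0.995 F [-0.7 -0.9  0.3] q6 -0.62 t 28.7
```

Request:
jog_arm([
  {"tx":1,"ty":25,"tz":0,"wx":0,"wy":0,"wz":0,"claw":0.7},
  {"tx":3,"ty":65,"tz":0,"wx":0,"wy":0,"wz":0,"claw":0.7},
  {"tx":5,"ty":105,"tz":0,"wx":0,"wy":0,"wz":0,"claw":0.7},
  {"tx":7,"ty":145,"tz":0,"wx":0,"wy":0,"wz":0,"claw":0.7},
  {"tx":9,"ty":185,"tz":0,"wx":0,"wy":0,"wz":-0.01,"claw":0.7},
  {"tx":11,"ty":225,"tz":0,"wx":0,"wy":0,"wz":-0.02,"claw":0.7},
  {"tx":13,"ty":265,"tz":0,"wx":0,"wy":0,"wz":-0.03,"claw":0.7},
  {"tx":15,"ty":305,"tz":0,"wx":0,"wy":0,"wz":-0.04,"claw":0.7},
  {"tx":17,"ty":345,"tz":0,"wx":0,"wy":0,"wz":-0.05,"claw":0.7},
  {"tx":19,"ty":385,"tz":0,"wx":0,"wy":0,"wz":-0.06,"claw":0.7},
  {"tx":21,"ty":425,"tz":0,"wx":0,"wy":0,"wz":-0.06,"claw":0.7},
  {"tx":23,"ty":465,"tz":0,"wx":0,"wy":0,"wz":-0.07,"claw":0.7},
  {"tx":25,"ty":505,"tz":0,"wx":0,"wy":0,"wz":-0.07,"claw":0.7},
  {"tx":27,"ty":545,"tz":0,"wx":0,"wy":0,"wz":-0.08,"claw":0.7},
  {"tx":29,"ty":585,"tz":0,"wx":0,"wy":0,"wz":-0.09,"claw":0.7},
  {"tx":30,"ty":625,"tz":0,"wx":0,"wy":0,"wz":-0.09,"claw":0.7},
  {"tx":30,"ty":660,"tz":15,"wx":0,"wy":0,"wz":-0.097,"claw":0.7},
  {"tx":30,"ty":680,"tz":30,"wx":0,"wy":0.005,"wz":-0.097,"claw":0.7},
  {"tx":30,"ty":687,"tz":50,"wx":0,"wy":0.01,"wz":-0.097,"claw":0.7},
  {"tx":30,"ty":687,"tz":50,"wx":-0.007,"wy":0.01,"wz":-0.097,"claw":0.7},
])

```text
clock: 30.4
tcp_pos: [471.5, 337.3, 132.3]
ee_rot: [0.217, -3.12, -0.007]
force: [-0.1, -1.0, -1.5]
finger_gap: 0.699
```

Run:
```python
from h import *
plan(475,334.6,60,97.8)
im,d=snap('side','side11.png');P=grid('side',d)
rect(P,'side B',d>0,(160,258,200,292),(41,60));rect(P,'side A',d>0,(125,235,170,265),(41,60))
```

```text
plan t [-4.1 -3.5 72.3] w [ 0.005 -0.014  0.003] | tcp [471.5 337.3 132.3] gap 0.699 F [-0.1 -1.  -1.5] q6 0.48 t 30.4
side B 35 c [471.5 335.5] long 45.4 22.0 ang -85.6 z [41.3 45.5 49.7]
side A 15 c [594.4 372.2] long 23.3 4.2 ang 0.6 z [41.5 44.2 46.9]
```

Request:
jog_arm([
  {"tx":0,"ty":0,"tz":0,"wx":0,"wy":0,"wz":0,"claw":0.7},
  {"tx":0,"ty":0,"tz":0,"wx":0,"wy":0,"wz":0,"claw":0.7},
])

```text
clock: 30.62
tcp_pos: [474.0, 335.5, 138.1]
ee_rot: [0.211, -3.127, -0.012]
force: [-0.6, 0.6, 0.7]
finger_gap: 0.701
```

Run:
```python
from h import *
plan(475,334.6,60,97.8)
```

```text
plan t [-1.4 -1.7 78.1] w [ 0.008 -0.007 -0.002] | tcp [474.  335.5 138.1] gap 0.701 F [-0.6  0.6  0.7] q6 0.48 t 30.6
```

Request:
jog_arm([
  {"tx":-1,"ty":-1.5,"tz":30,"wx":0.008,"wy":-0.007,"wz":0,"claw":0.7},
  {"tx":-1,"ty":-1.5,"tz":55,"wx":0.008,"wy":-0.007,"wz":0,"claw":0.7},
  {"tx":-1,"ty":-1.5,"tz":70,"wx":0.008,"wy":-0.007,"wz":0,"claw":0.7},
  {"tx":-1,"ty":-1.5,"tz":78,"wx":0.008,"wy":-0.007,"wz":0,"claw":0.7},
  {"tx":-1,"ty":-1.5,"tz":78,"wx":0.008,"wy":-0.007,"wz":0,"claw":0.7},
  {"tx":-1,"ty":-1.5,"tz":78,"wx":0.008,"wy":-0.007,"wz":0,"claw":0.7},
])

```text
clock: 31.12
tcp_pos: [474.6, 335.1, 60.1]
ee_rot: [-0.211, 3.134, 0.0]
force: [-1.3, 0.5, 0.3]
finger_gap: 0.701
```

Request:
jog_arm([
  {"tx":0,"ty":0,"tz":2,"wx":0,"wy":0,"wz":0,"claw":0.45},
  {"tx":0,"ty":0,"tz":2,"wx":0,"wy":0,"wz":0,"claw":0.4},
  {"tx":0,"ty":0,"tz":2,"wx":0,"wy":0,"wz":0,"claw":0.4},
  {"tx":0,"ty":0,"tz":2,"wx":0,"wy":0,"wz":0,"claw":0.4},
  {"tx":0,"ty":0,"tz":2,"wx":0,"wy":0,"wz":0,"claw":0.4},
  {"tx":0,"ty":0,"tz":2,"wx":0,"wy":0,"wz":0,"claw":0.4},
], grip_force=50)

```text
clock: 31.62
tcp_pos: [475.1, 336.0, 58.7]
ee_rot: [-0.213, 3.132, 0.002]
force: [0.2, -1.1, 6.2]
finger_gap: 0.497
```

Request:
jog_arm([
  {"tx":0,"ty":0,"tz":-5,"wx":0,"wy":0,"wz":0,"claw":0.4},
  {"tx":0,"ty":0,"tz":-12,"wx":0,"wy":0,"wz":0,"claw":0.4},
  {"tx":0,"ty":0,"tz":-20,"wx":0,"wy":0,"wz":0,"claw":0.4},
  {"tx":0,"ty":0,"tz":-30,"wx":0,"wy":0,"wz":0,"claw":0.4},
  {"tx":0,"ty":0,"tz":-45,"wx":0,"wy":0,"wz":0,"claw":0.4},
  {"tx":0,"ty":0,"tz":-65,"wx":0,"wy":0,"wz":0,"claw":0.4},
  {"tx":0,"ty":0,"tz":-85,"wx":0,"wy":0,"wz":0,"claw":0.4},
  {"tx":0,"ty":0,"tz":-105,"wx":0,"wy":0,"wz":0,"claw":0.4},
  {"tx":0,"ty":0,"tz":-125,"wx":0,"wy":0,"wz":0,"claw":0.4},
  {"tx":0,"ty":0,"tz":-125,"wx":0,"wy":0,"wz":0,"claw":0.4},
  {"tx":0,"ty":0,"tz":-125,"wx":0,"wy":0,"wz":0,"claw":0.4},
])

```text
clock: 32.53
tcp_pos: [474.6, 335.9, 183.6]
ee_rot: [-0.213, 3.133, 0.002]
force: [-0.3, -0.8, -0.9]
finger_gap: 0.503
```

Run:
```python
from h import *
a=np.radians(2.2);k=np.array([492,-350]);u=np.array([np.cos(a),np.sin(a)])
for s in(-40,-85): print(k+s*u)
p=k-85*u
plan(p[0],p[1],170,92.2)
im,d=snap('side','side12.png');P=grid('side',d)
rect(P,'side B in die',d>0,(160,258,200,292),(41,60))
```

```text
[ 452.02948334 -351.53551236]
[ 407.06265211 -353.26296377]
plan t [ 160.2 -673.7   12.5] w [0.001 0.002 0.097] | tcp [474.6 335.9 183.6] gap 0.503 F [-0.3 -0.8 -0.9] q6 0.48 t 32.5
side B in die few 0
```

Bracket B is out of the die and held. Carrying it to the near end of the kit tray.

Request:
jog_arm([
  {"tx":2,"ty":-10,"tz":0,"wx":0,"wy":0,"wz":0,"claw":0.4},
  {"tx":7,"ty":-30,"tz":0,"wx":0,"wy":0,"wz":0,"claw":0.4},
  {"tx":15,"ty":-62,"tz":0,"wx":0,"wy":0,"wz":0.01,"claw":0.4},
  {"tx":24,"ty":-100,"tz":0,"wx":0,"wy":0,"wz":0.01,"claw":0.4},
  {"tx":33,"ty":-140,"tz":0,"wx":0,"wy":0,"wz":0.02,"claw":0.4},
  {"tx":43,"ty":-180,"tz":0,"wx":0,"wy":0,"wz":0.03,"claw":0.4},
  {"tx":52,"ty":-220,"tz":0,"wx":0,"wy":0,"wz":0.03,"claw":0.4},
  {"tx":62,"ty":-260,"tz":0,"wx":0,"wy":0,"wz":0.04,"claw":0.4},
  {"tx":71,"ty":-300,"tz":0,"wx":0,"wy":0,"wz":0.05,"claw":0.4},
  {"tx":81,"ty":-340,"tz":0,"wx":0,"wy":0,"wz":0.05,"claw":0.4},
  {"tx":90,"ty":-380,"tz":0,"wx":0,"wy":0,"wz":0.06,"claw":0.4},
  {"tx":100,"ty":-420,"tz":0,"wx":0,"wy":0,"wz":0.06,"claw":0.4},
  {"tx":109,"ty":-460,"tz":0,"wx":0,"wy":0,"wz":0.07,"claw":0.4},
  {"tx":119,"ty":-500,"tz":0,"wx":0,"wy":0,"wz":0.08,"claw":0.4},
  {"tx":128,"ty":-540,"tz":0,"wx":0,"wy":0,"wz":0.08,"claw":0.4},
  {"tx":138,"ty":-580,"tz":0,"wx":0,"wy":0,"wz":0.09,"claw":0.4},
  {"tx":147,"ty":-615,"tz":0,"wx":0,"wy":0,"wz":0.09,"claw":0.4},
  {"tx":154,"ty":-645,"tz":0,"wx":0,"wy":0,"wz":0.097,"claw":0.4},
  {"tx":158,"ty":-665,"tz":0,"wx":0,"wy":0,"wz":0.097,"claw":0.4},
  {"tx":160,"ty":-674,"tz":0,"wx":0,"wy":0,"wz":0.097,"claw":0.4},
])

```text
clock: 34.25
tcp_pos: [404.9, -356.4, 180.6]
ee_rot: [0.056, -3.138, -0.001]
force: [0.0, 0.7, 0.6]
finger_gap: 0.502
```

Request:
jog_arm([
  {"tx":0,"ty":0,"tz":0,"wx":0,"wy":0,"wz":0,"claw":0.4},
  {"tx":0,"ty":0,"tz":0,"wx":0,"wy":0,"wz":0,"claw":0.4},
])

```text
clock: 34.42
tcp_pos: [405.9, -353.4, 181.3]
ee_rot: [0.06, -3.139, -0.002]
force: [0.4, -0.1, -1.3]
finger_gap: 0.496
```

Run:
```python
from h import *
plan(407,-353,50,92.2)
im,d=snap('top','top13.png');P=grid('top',d);c=im.astype(int);R,G,B=c[...,0],c[...,1],c[...,2]
rect(P,'kit rim',(R>100)&(G>90)&(B<90),(370,160,455,270),(11,24))
rect(P,'cup rim',B>R+10,(380,160,450,230),(44,62))
cv2.imwrite('pics/c13.png',cv2.resize(im[150:285,350:530,::-1],(540,405),interpolation=cv2.INTER_CUBIC))
```

```text
plan t [ -1.4   0.2 131.3] w [ 0.001 -0.002 -0.   ] | tcp [ 405.9 -353.4  181.3] gap 0.496 F [ 0.4 -0.1 -1.3] q6 -0.75 t 34.4
kit rim 597 c [ 492.5 -350. ] long 240.9 153.4 ang 2.1 z [11.7 16.2 21.5]
cup rim 195 c [ 538.4 -347.7] long 80.1 67.5 ang 2.5 z [44.4 51.1 55.4]
```

View pics/c13.png

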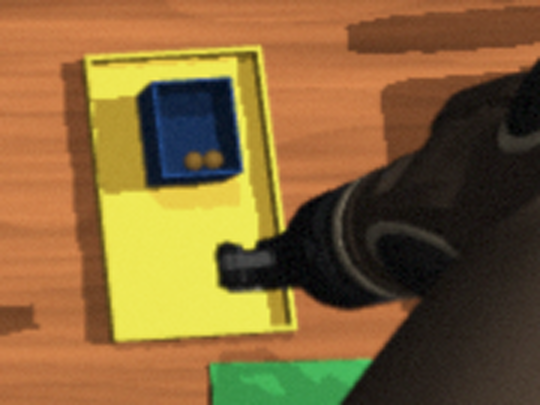

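The cup stands in the kit tray with both balls; the gripper is over the near end. Lowering the bracket.

Request:
jog_arm([
  {"tx":-1,"ty":0,"tz":35,"wx":0,"wy":0,"wz":0,"claw":0.4},
  {"tx":-1,"ty":0,"tz":65,"wx":0,"wy":0,"wz":0,"claw":0.4},
  {"tx":-1,"ty":0,"tz":95,"wx":0,"wy":0,"wz":0,"claw":0.4},
  {"tx":-1,"ty":0,"tz":112,"wx":0,"wy":0,"wz":0,"claw":0.4},
  {"tx":-1,"ty":0,"tz":122,"wx":0,"wy":0,"wz":0,"claw":0.4},
  {"tx":-1,"ty":0,"tz":127,"wx":0,"wy":0,"wz":0,"claw":0.4},
  {"tx":-1,"ty":0,"tz":130,"wx":0,"wy":0,"wz":0,"claw":0.4},
  {"tx":-1,"ty":0,"tz":131,"wx":0,"wy":0,"wz":0,"claw":0.4},
  {"tx":-1,"ty":0,"tz":132,"wx":0,"wy":0,"wz":0,"claw":0.4},
  {"tx":-1,"ty":0,"tz":132,"wx":0,"wy":0,"wz":0,"claw":0.4},
])

```text
clock: 35.3
tcp_pos: [408.1, -354.5, 51.2]
ee_rot: [-0.061, 3.14, -0.003]
force: [-0.4, 0.2, 0.1]
finger_gap: 0.5
```

Request:
jog_arm([
  {"tx":0,"ty":0,"tz":0.5,"wx":0,"wy":0,"wz":0,"claw":0.7},
  {"tx":0,"ty":0,"tz":0.5,"wx":0,"wy":0,"wz":0,"claw":0.7},
  {"tx":0,"ty":0,"tz":0.5,"wx":0,"wy":0,"wz":0,"claw":0.7},
  {"tx":0,"ty":0,"tz":0.5,"wx":0,"wy":0,"wz":0,"claw":0.7},
  {"tx":0,"ty":0,"tz":-10,"wx":0,"wy":0,"wz":0,"claw":0.7},
  {"tx":0,"ty":0,"tz":-35,"wx":0,"wy":0,"wz":0,"claw":0.7},
  {"tx":0,"ty":0,"tz":-70,"wx":0,"wy":0,"wz":0,"claw":0.7},
  {"tx":0,"ty":0,"tz":-110,"wx":0,"wy":0,"wz":0,"claw":0.7},
  {"tx":0,"ty":0,"tz":-140,"wx":0,"wy":0,"wz":0,"claw":0.7},
  {"tx":0,"ty":0,"tz":-140,"wx":0,"wy":0,"wz":0,"claw":0.7},
])

```text
clock: 36.13
tcp_pos: [409.8, -355.9, 198.1]
ee_rot: [-0.061, 3.134, -0.012]
force: [0.5, 0.8, 0.7]
finger_gap: 0.702
```

Run:
```python
from h import *
plan(599.4,352.8,150,97.8)
```

```text
plan t [-216.5  701.2   44.1] w [-0.008  0.007 -0.098] | tcp [ 409.8 -355.9  198.1] gap 0.702 F [0.5 0.8 0.7] q6 -0.75 t 36.1
```

Request:
jog_arm([
  {"tx":-6,"ty":20,"tz":0,"wx":0,"wy":0,"wz":0,"claw":0.7},
  {"tx":-17,"ty":55,"tz":0,"wx":0,"wy":0,"wz":0,"claw":0.7},
  {"tx":-29,"ty":93,"tz":0,"wx":0,"wy":0,"wz":-0.01,"claw":0.7},
  {"tx":-41,"ty":131,"tz":0,"wx":0,"wy":0,"wz":-0.02,"claw":0.7},
  {"tx":-52,"ty":169,"tz":0,"wx":0,"wy":0,"wz":-0.02,"claw":0.7},
  {"tx":-64,"ty":207,"tz":0,"wx":0,"wy":0,"wz":-0.03,"claw":0.7},
  {"tx":-76,"ty":245,"tz":0,"wx":0,"wy":0,"wz":-0.03,"claw":0.7},
  {"tx":-87,"ty":283,"tz":0,"wx":0,"wy":0,"wz":-0.04,"claw":0.7},
  {"tx":-99,"ty":321,"tz":0,"wx":0,"wy":0,"wz":-0.05,"claw":0.7},
  {"tx":-111,"ty":359,"tz":0,"wx":0,"wy":0,"wz":-0.05,"claw":0.7},
  {"tx":-123,"ty":397,"tz":0,"wx":0,"wy":0,"wz":-0.06,"claw":0.7},
  {"tx":-134,"ty":435,"tz":0,"wx":0,"wy":0,"wz":-0.06,"claw":0.7},
  {"tx":-146,"ty":473,"tz":0,"wx":0,"wy":0,"wz":-0.07,"claw":0.7},
  {"tx":-158,"ty":511,"tz":0,"wx":0,"wy":0,"wz":-0.07,"claw":0.7},
  {"tx":-170,"ty":549,"tz":0,"wx":0,"wy":0,"wz":-0.08,"claw":0.7},
  {"tx":-181,"ty":587,"tz":0,"wx":0,"wy":0,"wz":-0.08,"claw":0.7},
  {"tx":-193,"ty":625,"tz":0,"wx":0,"wy":0,"wz":-0.09,"claw":0.7},
  {"tx":-204,"ty":660,"tz":10,"wx":0,"wy":0,"wz":-0.098,"claw":0.7},
  {"tx":-212,"ty":686,"tz":25,"wx":0,"wy":0,"wz":-0.098,"claw":0.7},
  {"tx":-216,"ty":701,"tz":40,"wx":0,"wy":0,"wz":-0.098,"claw":0.7},
])

```text
clock: 37.8
tcp_pos: [596.8, 358.1, 149.1]
ee_rot: [-0.218, 3.134, 0.001]
force: [-0.1, 0.1, -0.6]
finger_gap: 0.697
```

Request:
jog_arm([
  {"tx":0,"ty":0,"tz":0,"wx":0,"wy":0,"wz":0,"claw":0.7},
  {"tx":0,"ty":0,"tz":0,"wx":0,"wy":0,"wz":0,"claw":0.7},
  {"tx":0,"ty":0,"tz":0,"wx":0,"wy":0,"wz":0,"claw":0.7},
])

```text
clock: 38.05
tcp_pos: [596.2, 353.6, 150.0]
ee_rot: [0.213, -3.133, 0.002]
force: [-0.4, -0.6, 0.7]
finger_gap: 0.697
```

Run:
```python
from h import *
plan(599.4,352.8,58.5,97.8)
im,d=snap('side','side14.png');P=grid('side',d)
rect(P,'A',d>0,(120,235,170,265),(41,60))
im,d=snap('top','top14.png');P=grid('top',d)
rect(P,'kit brackets',d>0,(385,222,440,258),(28,60))
```

```text
plan t [-3.2 -1.2 91.5] w [-0.001 -0.001 -0.   ] | tcp [596.2 353.6 150. ] gap 0.697 F [-0.4 -0.6  0.7] q6 0.4 t 38.0
A 29 c [597.3 353.4] long 46.3 24.8 ang -83.3 z [41.2 45.  48.2]
kit brackets 52 c [ 409.4 -354.6] long 46.1 20.0 ang -87.8 z [28.3 36.6 42.7]
```

Bracket B stands in the kit tray at (409, −355). Descending on A.

Request:
jog_arm([
  {"tx":-3,"ty":-1,"tz":30,"wx":0,"wy":0,"wz":0,"claw":0.7},
  {"tx":-3,"ty":-1,"tz":60,"wx":0,"wy":0,"wz":0,"claw":0.7},
  {"tx":-3,"ty":-1,"tz":80,"wx":0,"wy":0,"wz":0,"claw":0.7},
  {"tx":-3,"ty":-1,"tz":91,"wx":0,"wy":0,"wz":0,"claw":0.7},
  {"tx":-3,"ty":-1,"tz":91,"wx":0,"wy":0,"wz":0,"claw":0.7},
  {"tx":-3,"ty":-1,"tz":91,"wx":0,"wy":0,"wz":0,"claw":0.7},
  {"tx":-3,"ty":-1,"tz":92,"wx":0,"wy":0,"wz":0,"claw":0.4},
  {"tx":-3,"ty":-1,"tz":92,"wx":0,"wy":0,"wz":0,"claw":0.4},
  {"tx":-3,"ty":-1,"tz":92,"wx":0,"wy":0,"wz":0,"claw":0.4},
  {"tx":-3,"ty":-1,"tz":92,"wx":0,"wy":0,"wz":0,"claw":0.4},
  {"tx":-3,"ty":-1,"tz":92,"wx":0,"wy":0,"wz":0,"claw":0.4},
  {"tx":-3,"ty":-1,"tz":92,"wx":0,"wy":0,"wz":0,"claw":0.4},
], grip_force=50)

```text
clock: 39.15
tcp_pos: [600.7, 354.6, 60.3]
ee_rot: [-0.214, 3.131, 0.001]
force: [0.2, -1.1, 6.7]
finger_gap: 0.5
```

Request:
jog_arm([
  {"tx":0,"ty":0,"tz":-5,"wx":0,"wy":0,"wz":0,"claw":0.4},
  {"tx":0,"ty":0,"tz":-12,"wx":0,"wy":0,"wz":0,"claw":0.4},
  {"tx":0,"ty":0,"tz":-20,"wx":0,"wy":0,"wz":0,"claw":0.4},
  {"tx":0,"ty":0,"tz":-30,"wx":0,"wy":0,"wz":0,"claw":0.4},
  {"tx":0,"ty":0,"tz":-45,"wx":0,"wy":0,"wz":0,"claw":0.4},
  {"tx":0,"ty":0,"tz":-65,"wx":0,"wy":0,"wz":0,"claw":0.4},
  {"tx":0,"ty":0,"tz":-85,"wx":0,"wy":0,"wz":0,"claw":0.4},
  {"tx":0,"ty":0,"tz":-105,"wx":0,"wy":0,"wz":0,"claw":0.4},
  {"tx":0,"ty":0,"tz":-125,"wx":0,"wy":0,"wz":0,"claw":0.4},
  {"tx":0,"ty":0,"tz":-125,"wx":0,"wy":0,"wz":0,"claw":0.4},
  {"tx":0,"ty":0,"tz":-125,"wx":0,"wy":0,"wz":0,"claw":0.4},
])

```text
clock: 40.07
tcp_pos: [600.2, 354.7, 184.8]
ee_rot: [-0.215, 3.132, 0.002]
force: [-0.7, 0.7, -1.1]
finger_gap: 0.499
```

Run:
```python
from h import *
plan(455,-351.5,184,92.2)
im,d=snap('side','side15.png');P=grid('side',d)
rect(P,'A in die',d>0,(120,235,170,265),(41,60))
```

```text
plan t [ 2.401e+02 -6.798e+02 -4.000e-01] w [0.001 0.002 0.098] | tcp [600.2 354.7 184.8] gap 0.499 F [-0.7  0.7 -1.1] q6 0.4 t 40.1
A in die few 0
```

Request:
jog_arm([
  {"tx":4,"ty":-10,"tz":0,"wx":0,"wy":0,"wz":0,"claw":0.4},
  {"tx":11,"ty":-30,"tz":0,"wx":0,"wy":0,"wz":0,"claw":0.4},
  {"tx":22,"ty":-62,"tz":0,"wx":0,"wy":0,"wz":0.01,"claw":0.4},
  {"tx":35,"ty":-100,"tz":0,"wx":0,"wy":0,"wz":0.01,"claw":0.4},
  {"tx":49,"ty":-140,"tz":0,"wx":0,"wy":0,"wz":0.02,"claw":0.4},
  {"tx":63,"ty":-179,"tz":0,"wx":0,"wy":0,"wz":0.03,"claw":0.4},
  {"tx":77,"ty":-218,"tz":0,"wx":0,"wy":0,"wz":0.03,"claw":0.4},
  {"tx":91,"ty":-257,"tz":0,"wx":0,"wy":0,"wz":0.04,"claw":0.4},
  {"tx":105,"ty":-296,"tz":0,"wx":0,"wy":0,"wz":0.05,"claw":0.4},
  {"tx":118,"ty":-335,"tz":0,"wx":0,"wy":0,"wz":0.05,"claw":0.4},
  {"tx":132,"ty":-374,"tz":0,"wx":0,"wy":0,"wz":0.06,"claw":0.4},
  {"tx":146,"ty":-413,"tz":0,"wx":0,"wy":0,"wz":0.06,"claw":0.4},
  {"tx":160,"ty":-452,"tz":0,"wx":0,"wy":0,"wz":0.07,"claw":0.4},
  {"tx":173,"ty":-491,"tz":0,"wx":0,"wy":0,"wz":0.08,"claw":0.4},
  {"tx":187,"ty":-530,"tz":0,"wx":0,"wy":0,"wz":0.08,"claw":0.4},
  {"tx":201,"ty":-569,"tz":0,"wx":0,"wy":0,"wz":0.09,"claw":0.4},
  {"tx":214,"ty":-607,"tz":0,"wx":0,"wy":0,"wz":0.09,"claw":0.4},
  {"tx":226,"ty":-641,"tz":0,"wx":0,"wy":0,"wz":0.098,"claw":0.4},
  {"tx":235,"ty":-666,"tz":0,"wx":0,"wy":0,"wz":0.098,"claw":0.4},
  {"tx":240,"ty":-680,"tz":0,"wx":0,"wy":0,"wz":0.098,"claw":0.4},
])

```text
clock: 41.78
tcp_pos: [452.0, -354.7, 181.6]
ee_rot: [0.056, -3.138, -0.001]
force: [0.1, -0.2, -0.5]
finger_gap: 0.498
```

Request:
jog_arm([
  {"tx":0,"ty":0,"tz":0,"wx":0,"wy":0,"wz":0,"claw":0.4},
  {"tx":0,"ty":0,"tz":0,"wx":0,"wy":0,"wz":0,"claw":0.4},
  {"tx":0,"ty":0,"tz":0,"wx":0,"wy":0,"wz":0,"claw":0.4},
])

```text
clock: 42.03
tcp_pos: [454.0, -351.1, 182.6]
ee_rot: [0.061, -3.139, -0.001]
force: [0.0, -0.4, -0.8]
finger_gap: 0.499
```

Run:
```python
from h import *
plan(455,-352,51.5,92.2)
im,d=snap('top','top16.png');P=grid('top',d);c=im.astype(int)
rect(P,'cup rim',c[...,2]>c[...,0]+10,(380,160,450,230),(44,62))
rect(P,'B',d>0,(385,222,440,258),(28,42))
```

```text
plan t [ -1.2  -1.1 131.1] w [ 0.001 -0.002  0.001] | tcp [ 454.  -351.1  182.6] gap 0.499 F [ 0.  -0.4 -0.8] q6 -0.7 t 42.0
cup rim 190 c [ 538.5 -348.3] long 80.6 67.6 ang 2.3 z [44.1 50.9 55.9]
B 52 c [ 408.4 -353.6] long 45.8 21.9 ang -88.2 z [28.8 37.2 40.9]
```

Request:
jog_arm([
  {"tx":-1,"ty":0,"tz":35,"wx":0,"wy":0,"wz":0,"claw":0.4},
  {"tx":-1,"ty":0,"tz":65,"wx":0,"wy":0,"wz":0,"claw":0.4},
  {"tx":-1,"ty":0,"tz":95,"wx":0,"wy":0,"wz":0,"claw":0.4},
  {"tx":-1,"ty":0,"tz":112,"wx":0,"wy":0,"wz":0,"claw":0.4},
  {"tx":-1,"ty":0,"tz":122,"wx":0,"wy":0,"wz":0,"claw":0.4},
  {"tx":-1,"ty":0,"tz":127,"wx":0,"wy":0,"wz":0,"claw":0.4},
  {"tx":-1,"ty":0,"tz":130,"wx":0,"wy":0,"wz":0,"claw":0.4},
  {"tx":-1,"ty":0,"tz":131,"wx":0,"wy":0,"wz":0,"claw":0.4},
  {"tx":-1,"ty":0,"tz":132,"wx":0,"wy":0,"wz":0,"claw":0.4},
  {"tx":-1,"ty":0,"tz":132,"wx":0,"wy":0,"wz":0,"claw":0.4},
])

```text
clock: 42.92
tcp_pos: [455.9, -352.5, 52.2]
ee_rot: [-0.061, 3.14, -0.002]
force: [-0.2, -0.6, -0.9]
finger_gap: 0.503
```

Request:
jog_arm([
  {"tx":0,"ty":0,"tz":1,"wx":0,"wy":0,"wz":0,"claw":0.4},
  {"tx":0,"ty":0,"tz":1.5,"wx":0,"wy":0,"wz":0,"claw":0.4},
  {"tx":0,"ty":0,"tz":1.5,"wx":0,"wy":0,"wz":0,"claw":0.7},
  {"tx":0,"ty":0,"tz":1,"wx":0,"wy":0,"wz":0,"claw":0.7},
  {"tx":0,"ty":0,"tz":1,"wx":0,"wy":0,"wz":0,"claw":0.7},
  {"tx":0,"ty":0,"tz":1,"wx":0,"wy":0,"wz":0,"claw":0.7},
  {"tx":0,"ty":0,"tz":-10,"wx":0,"wy":0,"wz":0,"claw":0.7},
  {"tx":0,"ty":0,"tz":-35,"wx":0,"wy":0,"wz":0,"claw":0.7},
  {"tx":0,"ty":0,"tz":-70,"wx":0,"wy":0,"wz":0,"claw":0.7},
  {"tx":0,"ty":0,"tz":-110,"wx":0,"wy":0,"wz":0,"claw":0.7},
  {"tx":0,"ty":0,"tz":-150,"wx":0,"wy":0,"wz":0,"claw":0.7},
  {"tx":40,"ty":40,"tz":-150,"wx":0,"wy":0,"wz":0,"claw":0.7},
  {"tx":80,"ty":80,"tz":-150,"wx":0,"wy":0,"wz":0,"claw":0.7},
  {"tx":110,"ty":120,"tz":-150,"wx":0,"wy":0,"wz":0,"claw":0.7},
  {"tx":130,"ty":160,"tz":-150,"wx":0,"wy":0,"wz":0,"claw":0.7},
  {"tx":140,"ty":200,"tz":-150,"wx":0,"wy":0,"wz":0,"claw":0.7},
  {"tx":140,"ty":200,"tz":-150,"wx":0,"wy":0,"wz":0,"claw":0.7},
  {"tx":140,"ty":200,"tz":-150,"wx":0,"wy":0,"wz":0,"claw":0.7},
])

```text
clock: 44.42
tcp_pos: [304.2, -153.4, 202.2]
ee_rot: [0.065, -3.14, -0.001]
force: [1.5, -0.7, 0.5]
finger_gap: 0.704
```

Run:
```python
from h import *
plan(455,-352,51.5,92.2)
im,d=snap('top','top17.png');P=grid('top',d);c=im.astype(int);R,G,B=c[...,0],c[...,1],c[...,2]
rect(P,'cup rim',B>R+10,(380,160,450,230),(44,62))
rect(P,'b-all',d>0,(385,215,440,258),(28,42))
rect(P,'handle',(R>120)&(G<60),(243,140,290,160),(50,90))
cv2.imwrite('pics/c17.png',np.hstack([cv2.resize(im[150:285,350:530,::-1],(400,300),interpolation=cv2.INTER_CUBIC),cv2.resize(im[135:255,100:300,::-1],(400,300))]))
```

```text
plan t [-142.6 -204.8  150.4] w [ 0.001 -0.001  0.003] | tcp [ 304.2 -153.4  202.2] gap 0.704 F [ 1.5 -0.7  0.5] q6 -0.51 t 44.4
cup rim 202 c [ 538.  -347.9] long 79.7 67.4 ang 2.2 z [44.2 50.7 55.7]
b-all 72 c [ 436.7 -352.4] long 59.6 45.5 ang 1.4 z [28.7 36.4 41.6]
handle 118 c [644.8  13.9] long 68.5 10.5 ang 82.0 z [66.9 70.9 75.7]
```

View pics/c17.png

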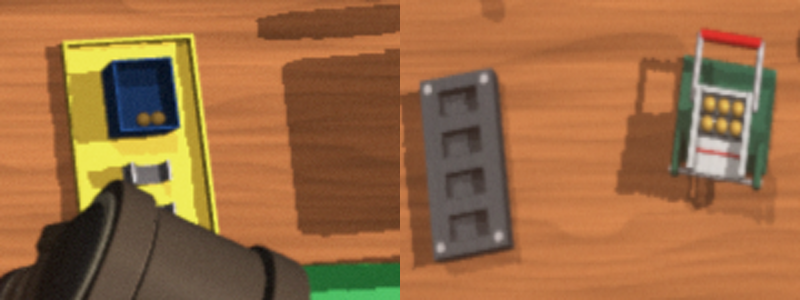

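The cup with two balls and both brackets are in the kit tray (the second is partly behind the arm), the die is empty, and the tray is level with six balls. Handing in.

```bash
python3 -c "
from h import *
print(sign_off())"
```

```text
the job is handed in; nothing more can be done
None
```

The kit is made up and handed in at about 44 s of the 210 s. `sign_off()` reports no verdict.

**What I did**
- Took the small blue cup (measured 80 × 66 mm), not the larger look-alike. I had to release and regrasp it once, half a turn round, to stay within the last joint's range.
- Slid it level under the spout, tipped the tray to about 0.8 rad at about 0.2 rad/s, and lowered it again.
- Put the cup with its balls in the kit tray, then moved both U brackets there from the die. Only two brackets and two front balls were present.

**Last checks**
- **Cup:** upright on the kit floor, centre about (538, −348) mm, with both brass balls visible in it. Its rim read 51 mm against 53 mm expected, within calibration.
- **Tray:** the handle is back at its starting place and height (within about 1 mm), with six balls still behind the ridges.
- **Brackets:** they stand beside the cup at about x = 409 and 456 mm. In the final picture the arm partly hid the nearer one; it was measured in place one move earlier.
- **Die:** all four cavities are empty.
- **Tape, wood block and hammer:** the arm never went near them, but I did not re-measure them at the end.

The two cameras disagreed by about 3 mm in x and z throughout. I used the top camera because its heights matched the description. I noticed no knock and no slackened grip.

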